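Load, clamp and sniff a board in the RF test jig

ROBOT

A 7-joint arm with a two-finger parallel gripper is mounted at the origin on the work surface. World frame = base frame: x ahead of the robot, y to its left, z up, the work surface at z = 0. Lengths are in m, angles in rad, forces in N, time in s.
With the tool pointing down it reaches from about 0.4 to 0.9 m from the base axis. Payload 5.5 kg.
Tool frame: the origin (TCP) lies between the finger pads; the fingertips stand 19 mm ahead of it and the grasp point (between the pads) is the TCP; z points along the fingers, y is the line along which they close (so a half turn about z gives the same grasp; the last joint's range is limited). The gripper opens to 92 mm and grips with 3 to 60 N. Pads are 19 mm wide; open, the fingers measure 130 mm over their backs; the gripper's body (75 mm by 190 mm) begins 47 mm behind the grasp point.
Start: joints at [-1.028, 0.501, -0.427, 1.55, 0.221, 1.138, -0.21], TCP at [0.179, 0.625, 0.246] pointing down, gripper open.
Joint ranges: [-2.88, 2.88], [-0.31, 2.03], [-1.54, 1.56], [0.2, 2.42], [-1.41, 4.55], [0.19, 2.02], [-2.57, 2.57]. Speed limits (rad/s): [2.57, 2.57, 3.14, 3.14, 3.14, 3.14, 3.14].

INTERFACE

Orientations are given as a rotation vector (axis times angle).
In Python, from station import env gives the robot as it stands. The module is installed in compiled form; this text tells all that it offers.
- The arm moves only by the shell command python3 -m creep 'ROWS' [FORCE]. ROWS is JSON, one flat list of numbers, 7 for each row, row after row: the closure, from 0 (fully open) to 1 (shut), then the shift along the world's x, y, z in mm, then the turn, a rotation vector about the world's x, y, z in degrees. A call has exactly 5 rows; each row shifts and turns the commanded pose from where the row before left it; what a row does not reach is not made up. A row lasts 1/10 s, in which the tool goes at most 50 mm and 8.59 degrees, less where a joint would pass 70% of its speed; a pose out of reach is approached as far as the arm can. A call is refused whole if a number of a shift passes 50 or a number of a turn 8.59, either way. A call with a gripper value outside its range is refused whole. The fingers move at their own pace and stop on an object; FORCE is the grip in N (left out, the last holds). Time passes only in rows, so rows that do not move let the fingers close, or fill a call up. It gives the time, the measured TCP pose, the force, the opening and the grip force at its end, in the units of the state.
- env.get_obs(): the state, without advancing time (a new reading comes with each control period).
- env.snapshot(name): name is "scene" or "side" or "wrist"; returns a dict with "color" (384x512x3 uint8, blue, green, red), "z_map" (384x512 float32, m along the optical axis (not along the pixel's ray), 0 where there is no reading), "fx", "fy", "cx", "cy" (pixels), "D" ([k1, k2, p1, p2, k3] as OpenCV has them; the pictures are not rectified), "R" (3x3) and "t" (3): a world point X has camera coordinates R X + t; the wrist camera has in their place "mount" (4x4, takes a point from camera to tool coordinates, whose origin is the TCP and whose axes are the flange's). Camera axes: x right, y down, z forward; pixel columns grow to the right and rows downward; lengths in m; the calibration is good to about 2 mm. A picture is of the moment at which its call begins: read the wrist's pose just before it.
- env.finish_job(): hands the job in; it is judged then, once.
The state is a dict: "clock": time; "q": joint angles; "dq": joint speeds; "joint_torque": joint torques, N m; "position": TCP position; "eef_rot": TCP orientation; "wrist_force": force on the tool from outside, world axes, zero at the start; "moment": the same for the moment, N m; "width": opening from 0.0 (shut) to 1.0 (fully open); "gripper_force": force on a finger pad.
Only numpy, scipy, OpenCV 4.12 (cv2) and the standard library are available. Lean on these libraries where they do the work, as an engineer would, in place of code of your own. Each camera call takes 0.05 s, during which the arm holds its last target. There are 200 camera calls.

TASK

Put each of the metal filter modules lying on the bench flat and square on its own white-outlined land of the board in the test jig (any land will do), then wind the jig's crank clockwise a full turn to its stop. Then take the probe from its tray and guide its tip slowly, at 2 to 3 cm a second, along the L-shaped copper seam strip, touching it or a few millimetres above, from the round dot near the crank round the corner to the far end, and lay the probe back flat inside its tray. Leave the other things on the bench where they are, and at the end every module must still lie on its land.

Things in the scene. Friction and masses are not known exactly. Their poses are not given: they have to be found in the camera images.
- jig: fixed test jig: aluminium base 190 (x) x 270 (y) mm with a green board, top 24 mm above the bench; crank housing 44 mm high at y 150-230. Origin on the bench under the base's centre, y towards the crank, z up. Four white-outlined lands, 36 (x) x 50 (y) mm, centres at x 5, y 87, 29, -29, -87, z 24 mm; a module goes with its long side along y. A brass bar, top 34 mm, moves at y 122-152
- module0: sealed plain metal filter module, a flat block 44 (x) x 30 (y) x 18 (z) mm, both large faces alike; origin at its centre, so 9 mm above what it lies on. None if absent
- module1: sealed plain metal filter module, a flat block 44 (x) x 30 (y) x 18 (z) mm, both large faces alike; origin at its centre, so 9 mm above what it lies on. None if absent
- module2: sealed plain metal filter module, a flat block 44 (x) x 30 (y) x 18 (z) mm, both large faces alike; origin at its centre, so 9 mm above what it lies on. None if absent
- module3: sealed plain metal filter module, a flat block 44 (x) x 30 (y) x 18 (z) mm, both large faces alike; origin at its centre, so 9 mm above what it lies on. None if absent
- crank (a joint): angle of the jig's hand crank in rad, growing clockwise seen from above; starts between 0 and 0.4, its stop is at 6.9. Its vertical axis is at x 0, y 190 mm of the jig
- crank_knob (a point): centre of the crank's upright black hand grip, a cylinder 16 mm in diameter and 40 mm high (from 57 to 97 mm above the bench), which spins freely on its pin 45 mm from the crank axis; this point is 77 mm above the bench
- seam0 (a point): point 0 of 0..7 on the flat copper seam strip (8 mm wide, on the board's top face), 40 mm apart in order. Points 0 to 5 run along the long edge of the board facing -x of the jig, point 0 being at the round copper dot near the crank, point 5 the corner; 5 to 7 run along the end farthest from the crank
- seam1 (a point): point 1 of 0..7 on the flat copper seam strip (8 mm wide, on the board's top face), 40 mm apart in order. Points 0 to 5 run along the long edge of the board facing -x of the jig, point 0 being at the round copper dot near the crank, point 5 the corner; 5 to 7 run along the end farthest from the crank
- seam2 (a point): point 2 of 0..7 on the flat copper seam strip (8 mm wide, on the board's top face), 40 mm apart in order. Points 0 to 5 run along the long edge of the board facing -x of the jig, point 0 being at the round copper dot near the crank, point 5 the corner; 5 to 7 run along the end farthest from the crank
- seam3 (a point): point 3 of 0..7 on the flat copper seam strip (8 mm wide, on the board's top face), 40 mm apart in order. Points 0 to 5 run along the long edge of the board facing -x of the jig, point 0 being at the round copper dot near the crank, point 5 the corner; 5 to 7 run along the end farthest from the crank
- seam4 (a point): point 4 of 0..7 on the flat copper seam strip (8 mm wide, on the board's top face), 40 mm apart in order. Points 0 to 5 run along the long edge of the board facing -x of the jig, point 0 being at the round copper dot near the crank, point 5 the corner; 5 to 7 run along the end farthest from the crank
- seam5 (a point): point 5 of 0..7 on the flat copper seam strip (8 mm wide, on the board's top face), 40 mm apart in order. Points 0 to 5 run along the long edge of the board facing -x of the jig, point 0 being at the round copper dot near the crank, point 5 the corner; 5 to 7 run along the end farthest from the crank
- seam6 (a point): point 6 of 0..7 on the flat copper seam strip (8 mm wide, on the board's top face), 40 mm apart in order. Points 0 to 5 run along the long edge of the board facing -x of the jig, point 0 being at the round copper dot near the crank, point 5 the corner; 5 to 7 run along the end farthest from the crank
- seam7 (a point): point 7 of 0..7 on the flat copper seam strip (8 mm wide, on the board's top face), 40 mm apart in order. Points 0 to 5 run along the long edge of the board facing -x of the jig, point 0 being at the round copper dot near the crank, point 5 the corner; 5 to 7 run along the end farthest from the crank
- probe: near-field probe, a pen-like stylus: grey plastic handle 100 (x) x 16 (y) x 14 (z) mm with a brass stub at its rear end (x from -64 to -50 mm), and a thin steel shaft 6 mm in diameter pointing to +x that ends in a brass ball 8 mm in diameter; 45 g. Origin at the centre of the handle's underside
- probe_tip (a point): centre of the ball at the probe's tip, 105 mm along +x and 7 mm up from the probe's origin
- tray: shallow black open tray fixed to the bench, the probe's place: 230 (x) x 110 (y) x 14 mm outside, walls 4 mm, inner floor about 5 mm above the bench. Origin at the bench under its centre
- reel: small grey solder reel standing on end, 44 mm across, 30 mm high, among the modules; bystander
- driver: screwdriver lying on the bench; bystander
- mug: white mug, 76 mm across, 85 mm high; bystander
- meter: black hand-held meter, 150 x 75 x 36 mm, lying flat; bystander
- solvent: clear bottle, 52 mm across, 130 mm high; bystander
- adapter: small coaxial adapter, 30 x 14 x 14 mm; bystander
Not all that is in view belongs to the job. What is shaped like the module0 but turquoise is not meant. Leave any turquoise look-alike of the module1 alone.

How it is judged:
On the way, in this order (a step that is already met when the one before it is completed fails the run):
1. every module present lies flat and squarely on a land of its own, released ((y of module0 in the frame of jig between 0.077 and 0.097 m or y of module0 in the frame of jig between 0.019 and 0.039 m or y of module0 in the frame of jig between -0.039 and -0.019 m or y of module0 in the frame of jig between -0.097 and -0.077 m) and x of module0 in the frame of jig between -0.005 and 0.015 m and angle between the x axis of each of module0, module1, module2, module3 and the y axis of jig, either way round below 0.2 rad and angle between the z axis of each of module0, module1, module2, module3 and the z axis of jig, either way round below 0.15 rad and z of each of module0, module1, module2, module3 in the frame of jig below 0.037 m and linear speed of each of module0, module1, module2, module3 below 0.02 m/s and (y of module1 in the frame of jig between 0.077 and 0.097 m or y of module1 in the frame of jig between 0.019 and 0.039 m or y of module1 in the frame of jig between -0.039 and -0.019 m or y of module1 in the frame of jig between -0.097 and -0.077 m) and x of module1 in the frame of jig between -0.005 and 0.015 m and (y of module2 in the frame of jig between 0.077 and 0.097 m or y of module2 in the frame of jig between 0.019 and 0.039 m or y of module2 in the frame of jig between -0.039 and -0.019 m or y of module2 in the frame of jig between -0.097 and -0.077 m) and x of module2 in the frame of jig between -0.005 and 0.015 m and (y of module3 in the frame of jig between 0.077 and 0.097 m or y of module3 in the frame of jig between 0.019 and 0.039 m or y of module3 in the frame of jig between -0.039 and -0.019 m or y of module3 in the frame of jig between -0.097 and -0.077 m) and x of module3 in the frame of jig between -0.005 and 0.015 m and contact force between each of module0, module1, module2, module3 and the fingers below 0.1 N), for 0.3 s.
2. the crank is wound to its stop (value of joint crank above 6.7 rad), for 0.2 s.
3. the tip of the held probe passes slowly over point 0 of the seam (horizontal distance between probe_tip and seam0 below 0.009 m and z of probe_tip in the frame of jig below 0.036 m and contact force between probe and the fingers above 0.5 N), for 0.35 s.
4. the tip of the held probe passes slowly over point 1 of the seam (horizontal distance between probe_tip and seam1 below 0.009 m and z of probe_tip in the frame of jig below 0.036 m and contact force between probe and the fingers above 0.5 N), for 0.35 s.
5. the tip of the held probe passes slowly over point 2 of the seam (horizontal distance between probe_tip and seam2 below 0.009 m and z of probe_tip in the frame of jig below 0.036 m and contact force between probe and the fingers above 0.5 N), for 0.35 s.
6. the tip of the held probe passes slowly over point 3 of the seam (horizontal distance between probe_tip and seam3 below 0.009 m and z of probe_tip in the frame of jig below 0.036 m and contact force between probe and the fingers above 0.5 N), for 0.35 s.
7. the tip of the held probe passes slowly over point 4 of the seam (horizontal distance between probe_tip and seam4 below 0.009 m and z of probe_tip in the frame of jig below 0.036 m and contact force between probe and the fingers above 0.5 N), for 0.35 s.
8. the tip of the held probe passes slowly over point 5 of the seam (horizontal distance between probe_tip and seam5 below 0.009 m and z of probe_tip in the frame of jig below 0.036 m and contact force between probe and the fingers above 0.5 N), for 0.35 s.
9. the tip of the held probe passes slowly over point 6 of the seam (horizontal distance between probe_tip and seam6 below 0.009 m and z of probe_tip in the frame of jig below 0.036 m and contact force between probe and the fingers above 0.5 N), for 0.35 s.
10. the tip of the held probe passes slowly over point 7 of the seam (horizontal distance between probe_tip and seam7 below 0.009 m and z of probe_tip in the frame of jig below 0.036 m and contact force between probe and the fingers above 0.5 N), for 0.35 s.
At the end, for the whole second after the job is handed in: Every module present lies flat on a land (centre within 10 mm along each side, squared within 0.2 rad), the crank stands past 6.7 rad, and the probe lies flat and at rest wholly inside its tray ((y of module0 in the frame of jig between 0.077 and 0.097 m or y of module0 in the frame of jig between 0.019 and 0.039 m or y of module0 in the frame of jig between -0.039 and -0.019 m or y of module0 in the frame of jig between -0.097 and -0.077 m) and x of module0 in the frame of jig between -0.005 and 0.015 m and angle between the x axis of each of module0, module1, module2, module3 and the y axis of jig, either way round below 0.2 rad and angle between the z axis of each of module0, module1, module2, module3 and the z axis of jig, either way round below 0.15 rad and z of each of module0, module1, module2, module3 in the frame of jig below 0.037 m and linear speed of each of module0, module1, module2, module3, probe below 0.02 m/s and (y of module1 in the frame of jig between 0.077 and 0.097 m or y of module1 in the frame of jig between 0.019 and 0.039 m or y of module1 in the frame of jig between -0.039 and -0.019 m or y of module1 in the frame of jig between -0.097 and -0.077 m) and x of module1 in the frame of jig between -0.005 and 0.015 m and (y of module2 in the frame of jig between 0.077 and 0.097 m or y of module2 in the frame of jig between 0.019 and 0.039 m or y of module2 in the frame of jig between -0.039 and -0.019 m or y of module2 in the frame of jig between -0.097 and -0.077 m) and x of module2 in the frame of jig between -0.005 and 0.015 m and (y of module3 in the frame of jig between 0.077 and 0.097 m or y of module3 in the frame of jig between 0.019 and 0.039 m or y of module3 in the frame of jig between -0.039 and -0.019 m or y of module3 in the frame of jig between -0.097 and -0.077 m) and x of module3 in the frame of jig between -0.005 and 0.015 m and value of joint crank above 6.7 rad and x of probe in the frame of tray between -0.111 and 0.111 m and y of probe in the frame of tray between -0.051 and 0.051 m and x of probe_tip in the frame of tray between -0.111 and 0.111 m and y of probe_tip in the frame of tray between -0.051 and 0.051 m and z of each of probe, probe_tip in the frame of tray below 0.022 m); the robot touches nothing.
It fails at once if a bystander is moved more than 5 cm (distance of any of reel, driver, mug, meter, solvent, adapter from where it was at the start of the episode above 0.05 m).
Of module0, module1, module2, module3 only 2 to 4 are there at a start; the rules pass over those that are not, and their reading is None.
At some moment in a run one of module0, module1, module2, module3 may be knocked a few centimetres aside while the robot is not near it.
Once in a run the grip may slacken for a moment while it holds something.
It also fails if it takes over 210 s, if anything falls off the work surface, if the arm or the gripper's body presses on something with over 40 N, if the wrist force passes 120 N, or if a joint passes its speed limit or range.

## Working session

There is one attempt and no reset: what is moved stays moved. The work goes in short steps, Python scripts to look and compute and a shell command to move; the robot and the scene stay as the last step left them, time stands still between calls to the robot, and variables do not carry over. Pictures are saved under pics/ and viewed, at most 14 in all, crops included, and the job is handed in when it is done.

```bash
mkdir -p pics; ls
cat > h.py <<'E'
import numpy as np, cv2
from station import env
from scipy.spatial.transform import Rotation as Rn
def snap(n):
    o=env.get_obs(); s=env.snapshot(n); s['K']=np.array([[s['fx'],0,s['cx']],[0,s['fy'],s['cy']],[0,0,1.]]); s['D']=np.array(s['D'],float)
    if 'mount' in s:
        T=np.eye(4);T[:3,:3]=Rn.from_rotvec(o['eef_rot']).as_matrix();T[:3,3]=o['position']
        C=np.linalg.inv(T@np.array(s['mount']));s['R']=C[:3,:3];s['t']=C[:3,3]
    s['R']=np.array(s['R']);s['t']=np.array(s['t']);return s
def ray(s,px):
    u=cv2.undistortPoints(np.array(px,float).reshape(-1,1,2),s['K'],s['D']).reshape(-1,2)
    d=np.c_[u,np.ones(len(u))]@s['R']; return -s['R'].T@s['t'],d
def onz(s,px,z):
    o,d=ray(s,px); return o+d*((z-o[2])/d[:,2])[:,None]
def proj(s,X):
    return cv2.projectPoints(np.array(X,float).reshape(-1,1,3),cv2.Rodrigues(s['R'])[0],s['t'],s['K'],s['D'])[0].reshape(-1,2)
def tri(s1,p1,s2,p2):
    o1,d1=ray(s1,p1);o2,d2=ray(s2,p2);d1,d2=d1[0],d2[0]
    a=np.linalg.lstsq(np.c_[d1,-d2],o2-o1,rcond=None)[0];A=o1+a[0]*d1;B=o2+a[1]*d2
    return (A+B)/2,np.linalg.norm(A-B)
def cloud(s):
    v,u=np.mgrid[:384,:512];p=np.stack([u,v],-1).reshape(-1,2).astype(float)
    w=cv2.undistortPoints(p.reshape(-1,1,2),s['K'],s['D']).reshape(-1,2)
    z=s['z_map'].reshape(-1,1);P=np.c_[w,np.ones(len(w))]*z
    return ((P-s['t'])@s['R']).reshape(384,512,3)
E
python3 - <<'E'
from h import *
import pickle
o=env.get_obs();print({k:np.round(v,3) for k,v in o.items()})
a=[]
for n in ('scene','side'):
    s=snap(n);pickle.dump(s,open(n+'.pkl','wb'));a.append(s['color']);print(n,s['fx'],-s['R'].T@s['t'],s['R'][2],(s['z_map']>0).mean())
    cv2.imwrite(f'pics/{n}0.png',cv2.resize(s['color'],(800,600),interpolation=cv2.INTER_CUBIC))
E
```

```text
pics
{'clock': np.float64(0.0), 'q': array([-1.028,  0.502, -0.427,  1.551,  0.221,  1.138, -0.21 ]), 'dq': array([ 0.001, -0.001,  0.001, -0.001, -0.   , -0.   , -0.001]), 'joint_torque': array([-1.0000e-03, -5.6659e+01, -5.8160e+00, -2.7912e+01, -6.8000e-02,
        3.1000e-02,  0.0000e+00]), 'position': array([0.179, 0.624, 0.245]), 'eef_rot': array([-4.380e-01, -3.111e+00,  3.000e-03]), 'wrist_force': array([-0.096, -0.387, -0.187]), 'moment': array([-0.009, -0.046, -0.033]), 'gripper_force': np.float64(0.0), 'width': np.float64(0.999)}
scene 469.3759096426613 [1.18609919 0.5005387  0.93435792] [-0.53178882 -0.44566884 -0.72012494] 0.995849609375
side 392.14248159593234 [ 0.15448283 -1.02791871  0.65571539] [ 0.3127614   0.82520898 -0.47033014] 0.996002197265625
```

View pics/scene0.png

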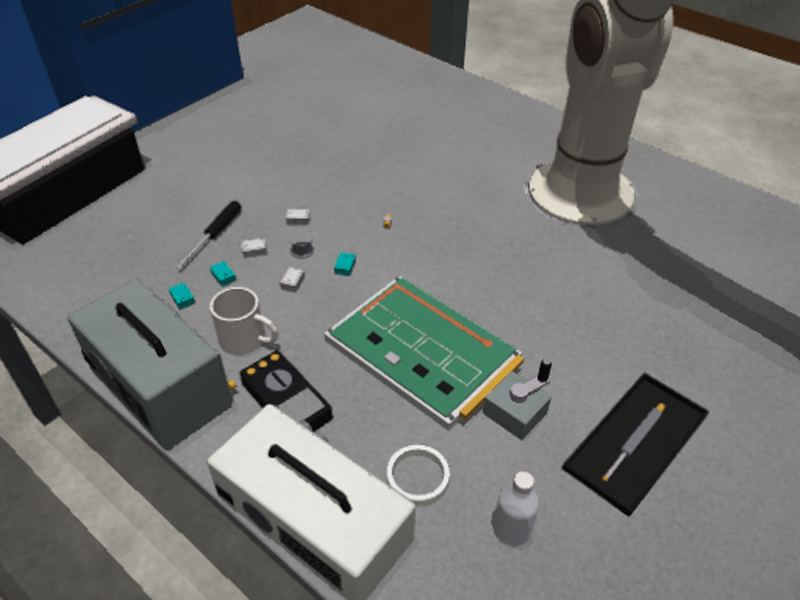

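View pics/side0.png

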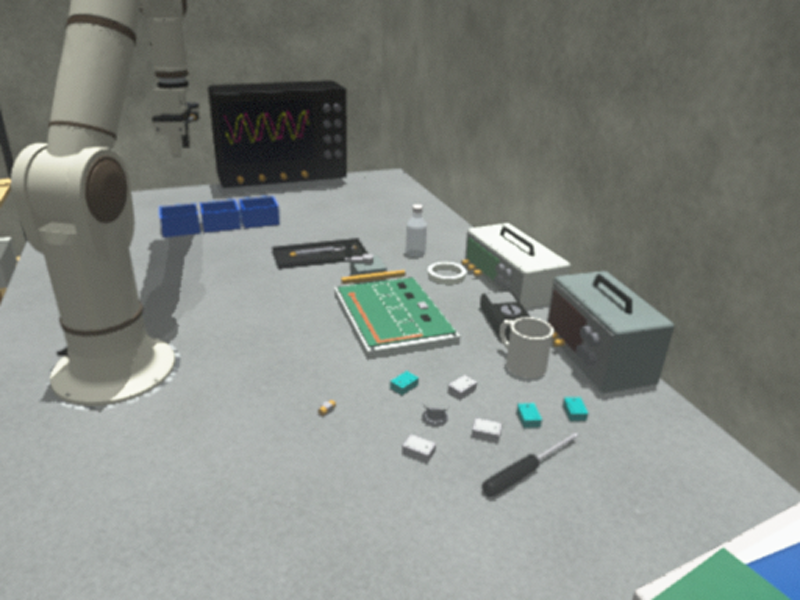

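Run:
```python
from h import *
import pickle
S={n:pickle.load(open(n+'.pkl','rb')) for n in('scene','side')}
for n,s in S.items():
    c=cloud(s);hsv=cv2.cvtColor(s['color'],cv2.COLOR_BGR2HSV);H,Sa,V=cv2.split(hsv)
    inb=(c[...,0]>.2)&(c[...,0]<1.2)&(abs(c[...,1])<.7)
    print(n,'bench z',np.median(c[...,2][inb&(abs(c[...,2])<.01)]))
    for nm,m in (('bright',(V>140)&(Sa<50)&inb&(c[...,2]<.06)),('turq',(H>80)&(H<97)&(Sa>120)&inb),('green',(H>60)&(H<85)&(Sa>90)&inb),('copper',(H<16)&(Sa>120)&(V>100)&inb),('brass',(H>=16)&(H<28)&(Sa>120)&inb),('dark',(V<40)&inb&(c[...,2]<.1))):
        N,L,st,ce=cv2.connectedComponentsWithStats(m.astype(np.uint8))
        for i in range(1,N):
            if st[i,4]>25:
                q=c[L==i];zt=np.percentile(q[:,2],80)
                print(nm,np.round(ce[i]*1.5625),st[i,4],'ztop',np.round(zt,4),'xy',np.round(np.median(q,0),3), 'rect',[np.round(v,3) for v in cv2.minAreaRect((q[q[:,2]>zt-.006][:,:2]*1000).astype(np.float32))])
```

```text
scene bench z 2.3281403305457135e-05
bright [244. 187.] 658 ztop 0.0002 xy [ 0.446 -0.539 -0.002] rect [array([ 443.176, -521.176]), array([133.117, 201.919]), np.float64(18.232)]
bright [204. 172.] 27 ztop 0.0024 xy [ 0.464 -0.634  0.   ] rect [array([ 465.67 , -636.375]), array([48.262, 17.177]), np.float64(36.017)]
bright [206. 188.] 46 ztop 0.0012 xy [ 0.5   -0.589 -0.001] rect [array([ 500.986, -589.997]), array([59.983, 22.891]), np.float64(29.083)]
bright [371. 184.] 28 ztop 0.0007 xy [ 0.265 -0.343 -0.001] rect [array([ 265.027, -344.625]), array([17.007, 43.092]), np.float64(54.57)]
bright [381. 191.] 58 ztop 0.0004 xy [ 0.271 -0.313 -0.001] rect [array([ 272.673, -313.338]), array([33.33, 70.6 ]), np.float64(62.317)]
bright [432. 199.] 128 ztop 0.0009 xy [ 0.218 -0.214 -0.001] rect [array([ 227.203, -216.062]), array([53.15, 82.19]), np.float64(0.95)]
bright [270. 201.] 32 ztop 0.0008 xy [ 0.441 -0.459 -0.001] rect [array([ 443.075, -462.696]), array([39.057, 32.139]), np.float64(39.881)]
bright [348. 206.] 85 ztop 0.0002 xy [ 0.349 -0.331 -0.001] rect [array([ 348.886, -32
[... 7646 characters left out ...]
float64(89.176)]
green [372. 311.] 664 ztop 0.0251 xy [0.505 0.028 0.024] rect [array([514.079,  23.59 ]), array([251.963, 108.457]), np.float64(88.759)]
green [383. 288.] 48 ztop 0.0245 xy [0.557 0.112 0.024] rect [array([558.266, 119.326]), array([59.64 , 25.896]), np.float64(78.952)]
green [399. 314.] 54 ztop 0.0248 xy [ 0.553 -0.007  0.024] rect [array([553.205,  -7.53 ]), array([41.085, 27.104]), np.float64(89.719)]
copper [365. 318.] 55 ztop 0.0254 xy [ 0.48  -0.004  0.025] rect [array([480.121,   6.391]), array([202.431,   7.597]), np.float64(87.877)]
brass [371. 275.] 99 ztop 0.0342 xy [0.545 0.163 0.033] rect [array([549.898, 166.332]), array([ 20.706, 143.042]), np.float64(88.441)]
```

```bash
cat > m.py <<'E'
from h import *
def tops(s,zr=(.013,.024),box=(.35,.8,-.5,-.15)):
    "flat things about 18 mm high in the module area: depth mask, top-face rectangle, colour"
    c=cloud(s);m=(c[...,2]>zr[0])&(c[...,2]<zr[1])&(c[...,0]>box[0])&(c[...,0]<box[1])&(c[...,1]>box[2])&(c[...,1]<box[3])
    N,L,st,ce=cv2.connectedComponentsWithStats(m.astype(np.uint8),connectivity=4)
    for i in range(1,N):
        if st[i,4]<60: continue
        q=c[L==i];zt=np.median(q[q[:,2]>np.percentile(q[:,2],50)][:,2]);q=q[abs(q[:,2]-zt)<.004]
        r=cv2.minAreaRect((q[:,:2]*1000).astype(np.float32));w,h=r[1];a=r[2]+(90 if h>w else 0)
        print(np.round(ce[i],1),st[i,4],'z %.4f'%zt,'c',np.round(r[0],1),'size',np.round([max(w,h),min(w,h)],1),'long axis deg %.1f'%((a+90)%180-90),'hsv',np.median(cv2.cvtColor(s['color'],cv2.COLOR_BGR2HSV)[L==i],0))
E
python3 - <<'E'
from m import *
import pickle
from scipy.optimize import least_squares
for n in('scene','side'):
    s=pickle.load(open(n+'.pkl','rb'));print(n);tops(s)
    c=cloud(s);hsv=cv2.cvtColor(s['color'],cv2.COLOR_BGR2HSV);H,Sa,V=cv2.split(hsv)
    b=(c[...,0]>.4)&(c[...,0]<.7)&(c[...,1]>-.15)&(c[...,1]<.26)
    q=c[b&(H>60)&(H<85)&(Sa>90)&(abs(c[...,2]-.0245)<.004)]
    print('green',cv2.minAreaRect((q[:,:2]*1000).astype(np.float32)),np.median(q[:,2]))
    q=c[b&(abs(c[...,2]-.0242)<.007)];print('base',cv2.minAreaRect((q[:,:2]*1000).astype(np.float32)))
    q=c[b&(H<16)&(Sa>110)&(V>80)&(abs(c[...,2]-.0245)<.004)]
    l=q[q[:,0]<.52];l=l[abs(l[:,0]-np.median(l[:,0]))<.012];v=np.polyfit(l[:,1],l[:,0],1);print('seam line yaw deg',-np.degrees(np.arctan(v[0])),'x at y=0',v[1],'y range',l[:,1].min(),l[:,1].max())
    q=c[b&(c[...,2]>.0705)&(c[...,2]<.1)];print('knob',np.median(q,0),q.min(0),q.max(0),len(q))
E
```

```text
scene
[142.  140.4] 148 z 0.0220 c [ 555.  -470.9] size [102.   23.1] long axis deg 17.2 hsv [120.  13.  23.]
[190.2 137. ] 97 z 0.0185 c [ 449.9 -372.2] size [43.  31.7] long axis deg -44.5 hsv [150.   4. 194.]
[162.4 156.6] 108 z 0.0180 c [ 566.8 -368.5] size [42.7 34.5] long axis deg -35.3 hsv [150.   4. 192.]
[220.5 167. ] 118 z 0.0181 c [ 486.8 -209.6] size [47.1 30.6] long axis deg 28.0 hsv [ 90.  255.  164.5]
[141.6 173.4] 128 z 0.0182 c [ 651.9 -359.1] size [49.9 31.2] long axis deg 78.5 hsv [ 90. 255. 163.]
[186.9 176.9] 127 z 0.0187 c [ 580.1 -251.4] size [45.8 30.1] long axis deg 24.4 hsv [150.   4. 195.]
[115.2 187.6] 132 z 0.0184 c [ 735.7 -369.2] size [46.7 29. ] long axis deg 71.9 hsv [ 90. 255. 166.]
[157.8 219.8] 95 z 0.0220 c [ 738.3 -193.7] size [87.5 21. ] long axis deg -39.3 hsv [ 15.  16. 101.]
green ((550.1600341796875, 22.987548828125), (251.96739196777344, 182.8868865966797), 88.89179229736328) 0.023798283407208666
base ((575.201171875, 68.63184356689453), (363.03662109375, 241.3320770263672), 87.58389282226562)
seam line yaw deg -1.0064652759848736 x at y=0 
[... 758 characters left out ...]
ong axis deg -35.4 hsv [ 80.   4. 226.]
[335.3 299.6] 256 z 0.0214 c [ 592.7 -468.5] size [185.5  24.1] long axis deg 13.7 hsv [90.  8. 67.]
[267.7 284.8] 180 z 0.0183 c [ 445.6 -378. ] size [44.5 32.4] long axis deg -45.0 hsv [ 75.   3. 229.]
green ((548.13720703125, 21.880508422851562), (253.9064178466797, 176.6316680908203), 88.75874328613281) 0.023987064501671106
base ((554.0908203125, 49.427093505859375), (360.9757385253906, 235.9142303466797), 76.68400573730469)
seam line yaw deg -1.0126087178708516 x at y=0 0.47999956292373935 y range -0.0966340937283485 0.10739654699612147
knob [0.50800152 0.21831941 0.08412802] [0.50183638 0.21193091 0.07116146] [0.51399894 0.2282638  0.09763377] 29
```

Run:
```python
import cv2,pickle
a=pickle.load(open('scene.pkl','rb'))['color']
cv2.imwrite('pics/crop1.png',cv2.resize(a[115:215,90:270],(792,440),interpolation=cv2.INTER_CUBIC))
```

```text
(no output)
```

View pics/crop1.png

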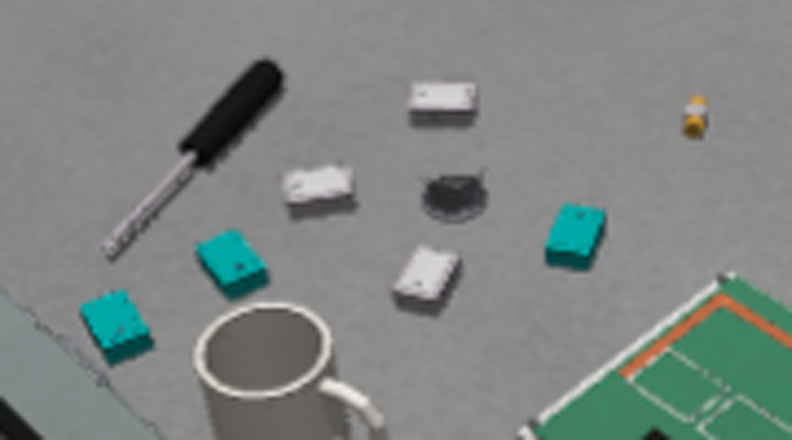

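Three grey-metal modules at crop (443,100), (318,188), (428,275) match "plain metal"; the three same-shaped turquoise ones at (233,265), (116,325), (575,235) are decoys. Going above the jig for a close look.

```bash
python3 -m creep '[0,25,-40,8,0,0,-5,0,25,-40,8,0,0,-5,0,25,-40,8,0,0,-5,0,25,-40,8,0,0,-5,0,25,-40,8,0,0,-5]' 20
python3 -m creep '[0,25,-40,8,0,0,-5,0,25,-40,8,0,0,-5,0,25,-40,8,0,0,-5,0,25,-40,8,0,0,-5,0,25,-40,8,0,0,-5]'
python3 -m creep '[0,25,-40,8,0,0,-5,0,25,-40,8,0,0,-5,0,25,-40,8,0,0,-5,0,25,-40,8,0,0,-5,0,25,-40,8,0,0,-5]'
python3 -m creep '[0,0,0,0,0,0,0,0,0,0,0,0,0,0,0,0,0,0,0,0,0,0,0,0,0,0,0,0,0,0,0,0,0,0,0]'
python3 - <<'E'
from h import *
import pickle
s=snap('wrist');pickle.dump(s,open('w1.pkl','wb'));o=env.get_obs();print(np.round(s['mount'],3),s['fx'],-s['R'].T@s['t'],o['q'],o['position'],Rn.from_rotvec(o['eef_rot']).as_matrix()[:,1])
cv2.imwrite('pics/w1.png',cv2.resize(s['color'],(800,600)))
E
```

```text
clock: 0.6
position: [0.3051, 0.4227, 0.2857]
eef_rot: [-1.106, -2.94, 0.001]
wrist_force: [1.4, -0.2, -0.2]
width: 0.999
gripper_force: 0.0
clock: 1.1
position: [0.4299, 0.2228, 0.326]
eef_rot: [-1.716, -2.631, -0.0]
wrist_force: [1.2, -0.7, 0.3]
width: 1.003
gripper_force: 0.0
clock: 1.6
position: [0.5549, 0.023, 0.3659]
eef_rot: [-2.245, -2.197, 0.0]
wrist_force: [-0.3, 1.4, -0.3]
width: 1.001
gripper_force: 0.0
clock: 2.1
position: [0.5539, 0.0262, 0.3656]
eef_rot: [-2.238, -2.204, 0.0]
wrist_force: [-0.7, -0.3, -0.1]
width: 1.001
gripper_force: 0.0
[[ 0.001 -0.954 -0.3    0.082]
 [ 1.     0.     0.     0.   ]
 [-0.    -0.3    0.954 -0.139]
 [ 0.     0.     0.     1.   ]] 312.9533708706721 [0.55550882 0.10812306 0.5043644 ] [-0.20541988  0.20215107  0.13041337  1.65421082 -0.02751575  1.28722364
 -0.08570308] [0.55403285 0.02592319 0.36567317] [ 9.99875528e-01 -1.57755240e-02 -2.47649233e-04]
```

View pics/w1.png

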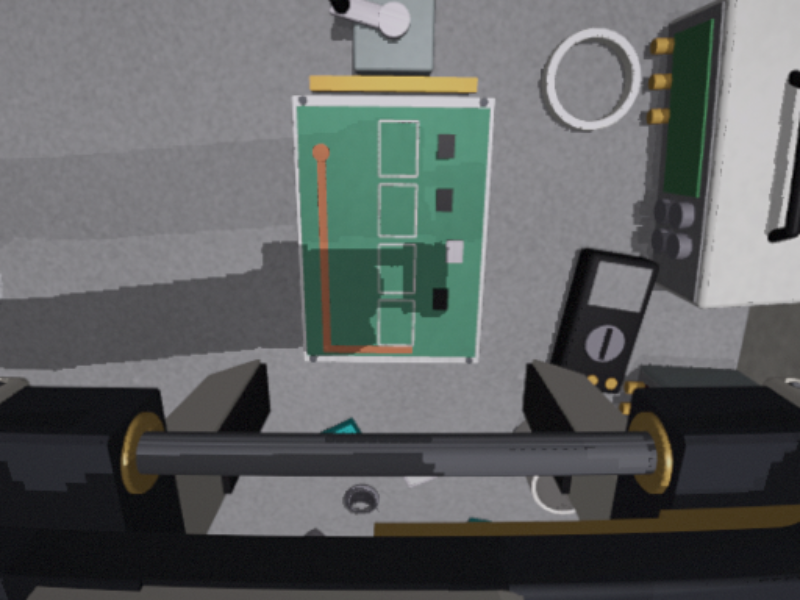

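The wrist view shows the four outlined lands at about (398,149), (398,210), (396,269), (395,323), the seam dot at (321,152), corner (325,349), end (411,350), and the crank with knob at (340,5).

Run:
```python
from h import *
import pickle
s=pickle.load(open('w1.pkl','rb'));c=cloud(s);hsv=cv2.cvtColor(s['color'],cv2.COLOR_BGR2HSV);H,Sa,V=cv2.split(hsv)
b=np.zeros((384,512),bool);b[55:235,185:320]=1
def rect(m,z,nm):
    ys,xs=np.nonzero(m);P=onz(s,np.c_[xs,ys],z)[:,:2]*1000
    r=cv2.minAreaRect(P.astype(np.float32));print(nm,len(xs),np.round(r[0],1),np.round(r[1],1),round(r[2],2),'depth z',np.round(np.median(c[m][:,2]),4));return P
g=b&(H>60)&(H<90)&(Sa>80);g=cv2.morphologyEx(g.astype(np.uint8),cv2.MORPH_OPEN,np.ones((3,3)))>0
rect(g,.024,'green')
cu=b&(H<16)&(Sa>90);P=rect(cu,.024,'copper')
l=P[P[:,0]<np.percentile(P[:,0],60)];l=P[abs(P[:,0]-np.median(l[:,0]))<7]
v=np.polyfit(l[:,1],l[:,0],1);print('long: x=%.4f*y+%.2f'%tuple(v),'y',l[:,1].min(),l[:,1].max())
h=P[(P[:,1]<P[:,1].min()+9)];w=np.polyfit(h[:,0],h[:,1],1);print('short: y=%.4f*x+%.2f'%tuple(w),'x',h[:,0].min(),h[:,0].max())
d=P[P[:,1]>P[:,1].max()-14];print('dot c',(d.max(0)+d.min(0))/2,d.max(0)-d.min(0))
# lands: interior regions enclosed in outlines
wh=np.zeros_like(b);wh[73:225,238:270]=1
wm=wh&(Sa<90)
N,L,st,ce=cv2.connectedComponentsWithStats((wm).astype(np.uint8),connectivity=8)
for i in range(1,N):
    if st[i,4]>30: rect(L==i,.024,'white%s'%st[i,:4])
br=np.zeros((384,512),bool);br[40:65,190:315]=1;rect(br&(H>15)&(H<30)&(Sa>110),.034,'brass')
```

```text
green 14968 [549.7  22.8] [247.  177.5] 88.41 depth z 0.0238
copper 941 [522.6   8.6] [212.1  93.1] 89.68 depth z 0.0241
long: x=0.0176*y+481.40 y -94.75544400511293 114.84185754231989
short: y=-0.0347*x+-75.55 x 475.4620414039713 568.5612923435358
dot c [484.09495136 108.37846312] [15.03897411 12.92678885]
white[241  76  28  39] 378 [557.2 108.9] [54.  40.3] 89.16 depth z 0.0239
white[241 116  27  37] 349 [555.7  51.8] [54.4 40.1] 89.14 depth z 0.0238
white[241 155  26  34] 317 [554.1  -6.7] [53.3 39.9] 89.15 depth z 0.0241
white[241 191  26  34] 282 [552.9 -66.8] [57.3 40.3] 88.47 depth z 0.0239
brass 1044 [553.9 165.7] [ 13.6 147.2] 88.51 depth z 0.0336
```

```bash
python3 -m creep '[0,-4,-46,-8,0,0,0,0,-4,-46,-8,0,0,0,0,-4,-46,-8,0,0,0,0,-4,-46,-8,0,0,0,0,-4,-46,-8,0,0,0]' >/dev/null
python3 -m creep '[0,-4,-46,-8,0,0,0,0,-4,-46,-8,0,0,0,0,-4,-46,-8,0,0,0,0,0,0,0,0,0,0,0,0,0,0,0,0,0]'
python3 - <<'E'
from m import *
import pickle
s=snap('wrist');pickle.dump(s,open('w2.pkl','wb'))
tops(s,box=(.35,.8,-.6,-.15))
# colour masks, top faces by rays at 18 mm
H,Sa,V=cv2.split(cv2.cvtColor(s['color'],cv2.COLOR_BGR2HSV));c=cloud(s)
for nm,z,zr in (('reel',.03,(.024,.034)),('mug',.085,(.06,.09))):
    q=c[(c[...,2]>zr[0])&(c[...,2]<zr[1])&(c[...,0]>.4)&(c[...,0]<.8)&(c[...,1]>-.42)&(c[...,1]<-.1)]
    print(nm,len(q),q.min(0) if len(q) else 0,q.max(0) if len(q) else 0)
sc=pickle.load(open('scene.pkl','rb'));c=cloud(sc);q=c[(c[...,2]>.07)&(c[...,2]<.09)&(c[...,0]>.6)&(c[...,0]<.85)&(c[...,1]>-.3)&(c[...,1]<-.1)];print('mug scene',q.min(0),q.max(0))
cv2.imwrite('pics/w2.png',cv2.resize(s['color'],(800,600)))
E
```

```text
clock: 3.15
position: [0.5217, -0.3441, 0.3011]
eef_rot: [-2.243, -2.198, 0.001]
wrist_force: [0.3, 0.6, 0.1]
width: 1.002
gripper_force: 0.0
[405.   25.1] 106 z 0.0231 c [ 713. -178.] size [23.1 10. ] long axis deg -81.1 hsv [  8.    7.  100.5]
[433.9  58.6] 236 z 0.0216 c [ 750.9 -219.3] size [63.  21.9] long axis deg -80.5 hsv [ 8.  9. 79.]
[223.2  54.9] 900 z 0.0185 c [ 486.7 -212. ] size [44.4 30.9] long axis deg 27.5 hsv [ 91. 157. 175.]
[388.3  67.8] 185 z 0.0214 c [ 700.9 -230.1] size [66.6 21.2] long axis deg -74.9 hsv [ 0.  9. 79.]
[296.1  89.1] 825 z 0.0185 c [ 578.9 -255. ] size [43.9 30.2] long axis deg 24.9 hsv [132.   7. 205.]
[345.9 167.2] 702 z 0.0185 c [ 650.  -359.9] size [44.6 30.6] long axis deg 75.6 hsv [ 91. 178. 165.]
[403.9 173.8] 657 z 0.0185 c [ 733.8 -370.5] size [43.3 30.4] long axis deg 71.5 hsv [ 91. 184. 160.]
[285.9 176.1] 673 z 0.0185 c [ 567.  -370.8] size [44.4 30.1] long axis deg -35.9 hsv [135.   8. 123.]
[201.5 180.7] 664 z 0.0184 c [ 448.7 -375.2] size [43.7 30.7] long axis deg -49.2 hsv [135.   8. 120.]
[297.3 233.7] 763 z 0.0216 c [ 572.3 -461. ] size [144.4  11.6] long axis deg 16.4 hsv [135.  16.  35.]
[296.2 243.9] 66 z 0.0233 c [ 580.  -471.8] size [46.9  8.2] long axis deg 19.0 hsv [128.   14.5  39.5]
reel 546 [ 0.51725729 -0.29977846  0.02400152] [ 0.76278918 -0.15881573  0.03397436]
mug 2606 [ 0.68921382 -0.30766052  0.06001272] [ 0.79989474 -0.16134117  0.08800108]
mug scene [ 0.68977086 -0.26133329  0.07002347] [ 0.84979571 -0.12403393  0.08958756]
```

View pics/w2.png

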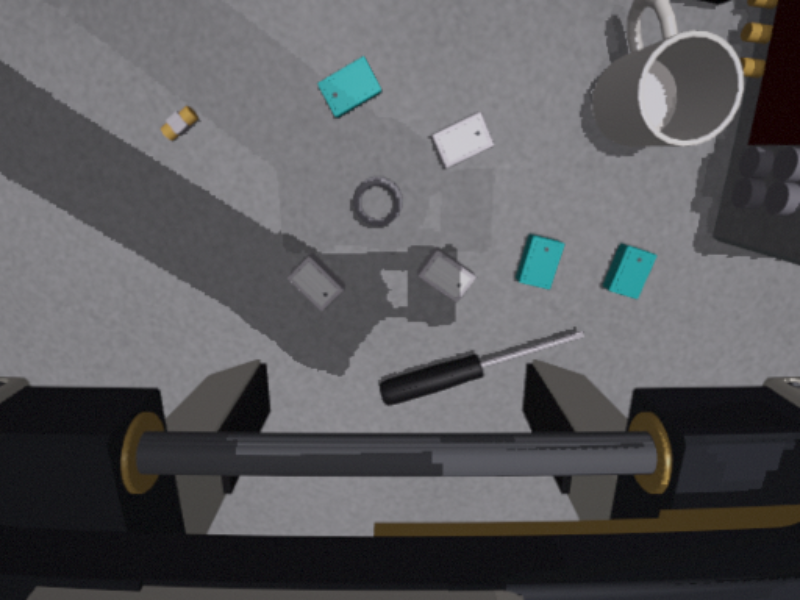

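```bash
python3 -m creep '[0,7,11,-32,0,0,-8,0,7,11,-32,0,0,-8,0,7,11,-32,0,0,-8,0,7,11,-32,0,0,-8,0,7,11,-32,0,0,-8]' 25 >/dev/null
python3 -m creep '[0,7,11,-20,0,0,-8,0,7,11,-20,0,0,-8,0,7,11,-20,0,0,-8,0,0,0,-22,0,0,0,0,1,1,-15,0,0,0]'
python3 -m creep '[0,0,0,0,0,0,0,1,0,0,0,0,0,0,1,0,0,0,0,0,0,1,0,0,0,0,0,0,1,0,0,0,0,0,0]'
python3 -m creep '[1,0,0,0,0,0,0,1,0,0,0,0,0,0,1,0,0,0,0,0,0,1,0,0,10,0,0,0,1,0,0,30,0,0,0]'
```

```text
clock: 4.2
position: [0.5803, -0.2503, 0.0435]
eef_rot: [-3.063, -0.686, 0.0]
wrist_force: [0.3, 0.2, 0.2]
width: 1.001
gripper_force: 0.0
clock: 4.7
position: [0.5799, -0.2548, 0.0457]
eef_rot: [3.067, 0.678, 0.002]
wrist_force: [0.1, 0.3, 0.6]
width: 0.703
gripper_force: 0.0
clock: 5.2
position: [0.5772, -0.2532, 0.0828]
eef_rot: [-3.064, -0.679, 0.008]
wrist_force: [-0.3, 0.3, 0.2]
width: 0.269
gripper_force: 0.0
```

```bash
python3 -m creep '[0,0,0,0,0,0,0,0,0,0,0,0,0,0,0,0,0,0,0,0,0,0,0,0,0,0,0,0,0,0,0,0,0,0,0]'
python3 -m creep '[0,0,0,-15,0,0,0,0,0,0,-15,0,0,0,0,0,0,-15,0,0,0,0,0,0,-15,0,0,0,0,0,0,0,0,0,0]'
```

```text
clock: 5.7
position: [0.5789, -0.254, 0.0839]
eef_rot: [-3.067, -0.679, 0.002]
wrist_force: [0.3, 0.4, -0.2]
width: 0.649
gripper_force: 0.0
clock: 6.2
position: [0.5772, -0.2532, 0.0212]
eef_rot: [-3.064, -0.678, 0.007]
wrist_force: [-0.9, -1.1, 0.4]
width: 0.994
gripper_force: 0.0
```

```bash
python3 -m creep '[1,0,0,0,0,0,0,1,0,0,0,0,0,0,1,0,0,0,0,0,0,1,0,0,0,0,0,0,1,0,0,0,0,0,0]' 25 
python3 -m creep '[1,0,0,0,0,0,0,1,0,0,0,0,0,0,1,0,0,0,0,0,0,1,0,0,15,0,0,0,1,0,0,20,0,0,0]'
python3 -m creep '[1,0,0,15,0,0,0,1,0,0,15,0,0,0,1,0,0,15,0,0,0,1,0,0,5,0,0,0,1,0,0,0,0,0,0]'
```

```text
clock: 6.7
position: [0.5798, -0.2543, 0.0253]
eef_rot: [3.067, 0.679, 0.001]
wrist_force: [-0.5, 0.1, 0.2]
width: 0.614
gripper_force: 0.0
clock: 7.2
position: [0.5784, -0.2539, 0.0596]
eef_rot: [-3.066, -0.679, 0.004]
wrist_force: [-0.2, 0.0, 0.8]
width: 0.327
gripper_force: 25.0
clock: 7.7
position: [0.5801, -0.2545, 0.1109]
eef_rot: [3.066, 0.679, 0.003]
wrist_force: [-0.4, -0.8, -1.2]
width: 0.323
gripper_force: 25.0
```

```bash
python3 -m creep '[1,-2,31,0,0,0,6,1,-2,31,0,0,0,6,1,-3,31,0,0,0,6,1,-3,31,0,0,0,6,1,-3,31,0,0,0,6]'
python3 -m creep '[1,-3,31,0,0,0,6,1,-3,31,0,0,0,6,1,-3,31,0,0,0,7,1,-3,31,0,0,0,7,1,0,27,0,0,0,8]'
python3 -m creep '[1,0,0,-10,0,0,0,1,0,0,-10,0,0,0,1,0,0,-10,0,0,0,1,0,0,-10,0,0,0,1,0,0,0,0,0,0]'
```

```text
clock: 8.2
position: [0.5655, -0.0979, 0.1088]
eef_rot: [-2.783, -1.456, 0.002]
wrist_force: [0.8, 0.7, -0.4]
width: 0.325
gripper_force: 25.0
clock: 8.7
position: [0.5531, 0.0536, 0.1088]
eef_rot: [-2.233, -2.207, 0.002]
wrist_force: [1.0, -0.7, -1.2]
width: 0.322
gripper_force: 25.0
clock: 9.2
position: [0.5529, 0.0503, 0.0676]
eef_rot: [-2.243, -2.198, 0.005]
wrist_force: [-0.8, -0.3, -0.9]
width: 0.323
gripper_force: 25.0
```

```bash
python3 -m creep '[1,2,1,-4,0,0,0,1,0,0,-4,0,0,0,1,0,0,-4,0,0,0,1,0,0,-4,0,0,0,1,0,0,0,0,0,0]'
python3 -m creep '[1,0,0,0,0,0,0,0.5,0,0,0,0,0,0,0.5,0,0,0,0,0,0,0.5,0,0,0,0,0,0,0.5,0,0,0,0,0,0]'
python3 - <<'E'
from h import *
o=env.get_obs();print(o['position'],o['width'])
E
```

```text
clock: 9.7
position: [0.5561, 0.0527, 0.0532]
eef_rot: [-2.241, -2.201, 0.001]
wrist_force: [-0.7, 0.3, -1.6]
width: 0.326
gripper_force: 25.0
clock: 10.2
position: [0.5566, 0.0528, 0.0539]
eef_rot: [2.241, 2.201, 0.0]
wrist_force: [-0.7, -0.1, 0.6]
width: 0.496
gripper_force: 0.0
[0.5565917  0.05278761 0.05390677] 0.4963956162082598
```

```bash
python3 -m creep '[0.3,0,0,30,0,0,0,0.2,0,0,40,0,0,0,0.2,0,0,40,0,0,0,0,1,-35,2,0,0,5,0,1,-35,2,0,0,5]'
python3 -m creep '[0,1,-35,2,0,0,5,0,1,-35,2,0,0,5,0,1,-35,2,0,0,5,0,1,-35,2,0,0,5,0,1,-35,2,0,0,5]'
python3 -m creep '[0,1,-35,2,0,0,5,0,1,-35,2,0,0,5,0,1,-35,2,0,0,5,0,1,-35,2,0,0,5,0,0,-38,0,0,0,0]'
python3 -m creep '[0,0,0,0,0,0,0,0,0,0,0,0,0,0,0,0,0,0,0,0,0,0,0,0,0,0,0,0,0,0,0,0,0,0,0]'
python3 - <<'E'
from m import *
s=snap('wrist');tops(s,box=(.4,.7,-.45,-.15))
s=snap('scene');print('board');tops(s,zr=(.036,.048),box=(.5,.6,-.1,.12))
E
```

```text
clock: 10.7
position: [0.5598, -0.0164, 0.1698]
eef_rot: [2.03, 2.394, 0.005]
wrist_force: [0.1, -1.5, -0.6]
width: 0.885
gripper_force: 0.0
clock: 11.2
position: [0.5633, -0.1936, 0.1779]
eef_rot: [1.471, 2.776, 0.0]
wrist_force: [1.1, 0.4, -0.7]
width: 0.997
gripper_force: 0.0
clock: 11.7
position: [0.5677, -0.3713, 0.1861]
eef_rot: [0.967, 2.988, 0.001]
wrist_force: [0.4, 0.4, 0.5]
width: 1.002
gripper_force: 0.0
clock: 12.2
position: [0.5681, -0.3687, 0.1858]
eef_rot: [-0.968, -2.989, -0.001]
wrist_force: [0.6, -0.3, -0.1]
width: 0.999
gripper_force: 0.0
[342.6  13.3] 1367 z 0.0184 c [ 486.8 -212.4] size [44.9 30.2] long axis deg 28.8 hsv [ 91. 162. 176.]
[172.   82.9] 1574 z 0.0184 c [ 448.3 -375.6] size [44.4 30.5] long axis deg -48.3 hsv [135.   8. 131.]
[250.  178.4] 1218 z 0.0184 c [ 566.2 -370.6] size [43.4 30. ] long axis deg -36.2 hsv [135.   6. 183.]
[432.1 196.8] 286 z 0.0212 c [ 694.5 -223.5] size [51.9 10.6] long axis deg 90.0 hsv [ 0.  8. 89.]
[303.8 234. ] 1078 z 0.0184 c [ 650.7 -359.7] size [44.1 30.9] long axis deg 75.8 hsv [ 91. 178. 172.]
[236.6 269.4] 129 z 0.0158 c [ 642.7 -446. ] size [35.5  6.4] long axis deg 18.9 hsv [137.  13. 163.]
board
[277.5 221.4] 182 z 0.0428 c [557.1  53.3] size [45.8 32.9] long axis deg 85.4 hsv [120.   5. 197.]
```

```bash
python3 -m creep '[0,-2,-2,-30,0,0,0,0,0,0,-30,0,0,0,0,0,0,-30,0,0,0,0,0,0,-25,0,0,0,0,0,0,-20,0,0,0]'
python3 -m creep '[0,0,0,-15,0,0,0,0,0,0,-12,0,0,0,0,0,0,0,0,0,0,0,0,0,0,0,0,0,1,0,0,0,0,0,0]'
python3 -m creep '[1,0,0,0,0,0,0,1,0,0,0,0,0,0,1,0,0,0,0,0,0,1,0,0,0,0,0,0,1,0,0,0,0,0,0]'
python3 -m creep '[1,0,0,0,0,0,0,1,0,0,0,0,0,0,1,0,0,0,0,0,0,1,0,0,10,0,0,0,1,0,0,20,0,0,0]'
```

```text
clock: 12.8
position: [0.565, -0.3714, 0.049]
eef_rot: [-0.97, -2.986, -0.001]
wrist_force: [-0.3, -0.2, 0.5]
width: 1.0
gripper_force: 0.0
clock: 13.3
position: [0.5663, -0.3729, 0.025]
eef_rot: [0.971, 2.986, -0.001]
wrist_force: [-0.5, -0.4, 0.2]
width: 0.954
gripper_force: 0.0
clock: 13.8
position: [0.5655, -0.3723, 0.0238]
eef_rot: [0.971, 2.988, 0.0]
wrist_force: [1.0, -0.0, -0.8]
width: 0.533
gripper_force: 0.0
clock: 14.3
position: [0.564, -0.3714, 0.0526]
eef_rot: [-0.97, -2.984, -0.001]
wrist_force: [0.3, -0.8, -0.6]
width: 0.323
gripper_force: 25.0
```

```bash
python3 -m creep '[1,0,0,20,0,0,0,1,0,0,30,0,0,0,1,0,0,15,0,0,0,1,-1,33,0,0,0,-5,1,-1,33,0,0,0,-5]'
python3 -m creep '[1,-1,33,0,0,0,-5,1,-1,33,0,0,0,-5,1,-1,33,0,0,0,-5,1,-1,33,0,0,0,-5,1,-1,33,0,0,0,-5]'
python3 -m creep '[1,-1,33,0,0,0,-5,1,-1,33,0,0,0,-5,1,-1,33,0,0,0,-5,1,-1,33,0,0,0,-5,1,-1,2,-8,0,0,0]'
python3 -m creep '[1,0,0,-15,0,0,0,1,0,0,-15,0,0,0,1,0,0,-10,0,0,0,1,0,0,0,0,0,0,1,0,0,0,0,0,0]'
```

```text
clock: 14.8
position: [0.5634, -0.3074, 0.12]
eef_rot: [1.237, 2.885, -0.001]
wrist_force: [0.3, 0.3, -1.1]
width: 0.324
gripper_force: 25.0
clock: 15.3
position: [0.5583, -0.1399, 0.119]
eef_rot: [1.83, 2.554, 0.001]
wrist_force: [0.4, -0.0, -0.3]
width: 0.324
gripper_force: 25.0
clock: 15.8
position: [0.5544, -0.0006, 0.1115]
eef_rot: [-2.234, -2.207, -0.006]
wrist_force: [0.1, 1.0, -0.9]
width: 0.323
gripper_force: 25.0
clock: 16.3
position: [0.5532, -0.0085, 0.0702]
eef_rot: [-2.243, -2.199, 0.002]
wrist_force: [0.5, -0.3, -0.1]
width: 0.323
gripper_force: 25.0
```

```bash
python3 -m creep '[1,1,1,-6,0,0,0,1,0,0,-5,0,0,0,1,0,0,-5,0,0,0,1,0,0,-4,0,0,0,1,0,0,0,0,0,0]'
python3 -m creep '[1,0,0,0,0,0,0,0.5,0,0,0,0,0,0,0.5,0,0,0,0,0,0,0.5,0,0,0,0,0,0,0.5,0,0,0,0,0,0]'
python3 -m creep '[0.3,0,0,30,0,0,0,0.2,0,0,40,0,0,0,0.2,0,0,40,0,0,0,0,-11,-35,2,0,0,5,0,-11,-35,2,0,0,5]'
python3 -m creep '[0,-11,-35,2,0,0,5,0,-11,-35,2,0,0,5,0,-11,-35,2,0,0,5,0,-11,-35,2,0,0,5,0,-11,-35,2,0,0,5]'
python3 -m creep '[0,-11,-35,2,0,0,4,0,-11,-35,2,0,0,4,0,-10,-35,2,0,0,0,0,0,-20,0,0,0,0,0,0,0,0,0,0,0]'
python3 - <<'E'
from m import *
s=snap('wrist');tops(s,box=(.4,.7,-.45,-.15));o=env.get_obs();print(o['position'],o['eef_rot'])
s=snap('scene');print('board');tops(s,zr=(.036,.048),box=(.5,.6,-.1,.12))
E
```

```text
clock: 16.8
position: [0.5539, -0.0062, 0.05]
eef_rot: [-2.241, -2.201, 0.001]
wrist_force: [-0.0, 0.3, 0.0]
width: 0.321
gripper_force: 25.0
clock: 17.3
position: [0.5546, -0.0062, 0.0509]
eef_rot: [2.241, 2.201, 0.001]
wrist_force: [-0.3, 0.1, -0.1]
width: 0.499
gripper_force: 0.0
clock: 17.8
position: [0.5338, -0.0757, 0.1666]
eef_rot: [2.03, 2.394, 0.004]
wrist_force: [0.2, -0.1, -1.1]
width: 0.887
gripper_force: 0.0
clock: 18.3
position: [0.4769, -0.2526, 0.175]
eef_rot: [1.47, 2.776, 0.0]
wrist_force: [1.0, -0.2, 0.0]
width: 0.998
gripper_force: 0.0
clock: 18.8
position: [0.4439, -0.3804, 0.1811]
eef_rot: [1.286, 2.865, -0.004]
wrist_force: [-1.1, -0.2, -0.1]
width: 0.997
gripper_force: 0.0
[407.2  78.7] 1603 z 0.0184 c [ 486.5 -211.9] size [45.  30.3] long axis deg 26.5 hsv [ 91. 171. 170.]
[341.1 158.8] 99 z 0.0211 c [ 495.5 -306.2] size [27.7  9.2] long axis deg -85.2 hsv [130.  21.  50.]
[259.7 178.5] 1280 z 0.0185 c [ 448.  -375.4] size [44.2 29.4] long axis deg -47.2 hsv [135.   7. 176.]
[507.4 234.1] 104 z 0.0195 c [ 693.2 -238.1] size [17.1  2.7] long axis deg -64.1 hsv [ 0.  9. 80.]
[344.8 326.9] 152 z 0.0159 c [ 650.7 -443.1] size [52.5  7.2] long axis deg 16.0 hsv [137.   13.  151.5]
[ 0.44466399 -0.37772722  0.18072112] [ 1.28297731e+00  2.86762188e+00 -7.70978944e-04]
board
[260.2 209.5] 167 z 0.0429 c [554.6  -4.2] size [45. 33.] long axis deg 89.7 hsv [ 81.   4. 190.]
[277.3 221.3] 179 z 0.0430 c [557.5  53.2] size [44.  32.2] long axis deg 85.3 hsv [ 96.   4. 195.]
```

```bash
python3 -m creep '[0,3,2,-30,0,0,0,0,0,0,-30,0,0,0,0,0,0,-30,0,0,0,0,0,0,-25,0,0,0,0,0,0,-20,0,0,0]' >/dev/null
python3 -m creep '[0,0,0,-13,0,0,0,0,0,0,-9,0,0,0,0,0,0,0,0,0,0,0,0,0,0,0,0,0,1,0,0,0,0,0,0]'
python3 -m creep '[1,0,0,0,0,0,0,1,0,0,0,0,0,0,1,0,0,0,0,0,0,1,0,0,0,0,0,0,1,0,0,0,0,0,0]'
python3 -m creep '[1,0,0,0,0,0,0,1,0,0,0,0,0,0,1,0,0,0,0,0,0,1,0,0,10,0,0,0,1,0,0,20,0,0,0]'
```

```text
clock: 19.9
position: [0.4492, -0.3748, 0.0248]
eef_rot: [1.278, 2.868, -0.001]
wrist_force: [0.2, 0.7, 0.9]
width: 0.953
gripper_force: 0.0
clock: 20.4
position: [0.4485, -0.3743, 0.0238]
eef_rot: [1.279, 2.87, 0.0]
wrist_force: [0.2, 0.4, 0.0]
width: 0.523
gripper_force: 0.0
clock: 20.9
position: [0.4473, -0.3733, 0.053]
eef_rot: [-1.277, -2.866, -0.001]
wrist_force: [0.7, 0.0, -1.4]
width: 0.326
gripper_force: 25.0
```

```bash
python3 -m creep '[1,0,0,20,0,0,0,1,0,0,30,0,0,0,1,0,0,15,0,0,0,1,11,34,0,0,0,-4.8,1,11,34,0,0,0,-4.8]'
python3 -m creep '[1,11,34,0,0,0,-4.8,1,11,34,0,0,0,-4.8,1,11,34,0,0,0,-4.8,1,11,34,0,0,0,-4.8,1,11,34,0,0,0,-4.8]'
python3 -m creep '[1,11,34,0,0,0,-4.8,1,11,34,0,0,0,-4.8,1,5,3,-10,0,0,0,1,0,0,-15,0,0,0,1,0,0,-15,0,0,0]'
python3 -m creep '[1,0,0,-8,0,0,0,1,0,0,0,0,0,0,1,0,0,0,0,0,0,1,0,0,0,0,0,0,1,0,0,0,0,0,0]'
```

```text
clock: 21.4
position: [0.4706, -0.3072, 0.12]
eef_rot: [1.523, 2.745, -0.0]
wrist_force: [0.5, -0.1, -1.2]
width: 0.324
gripper_force: 25.0
clock: 21.9
position: [0.5258, -0.1348, 0.119]
eef_rot: [2.057, 2.374, 0.001]
wrist_force: [0.2, 0.1, -0.2]
width: 0.322
gripper_force: 25.0
clock: 22.4
position: [0.5519, -0.0664, 0.0777]
eef_rot: [2.245, 2.197, -0.001]
wrist_force: [-1.1, 0.7, -0.3]
width: 0.323
gripper_force: 25.0
clock: 22.9
position: [0.5529, -0.0656, 0.0713]
eef_rot: [2.245, 2.196, 0.001]
wrist_force: [-0.6, 0.2, -0.3]
width: 0.326
gripper_force: 25.0
```

```bash
python3 -m creep '[1,0,0,-7,0,0,0,1,0,0,-6,0,0,0,1,0,0,-5,0,0,0,1,0,0,-3,0,0,0,1,0,0,0,0,0,0]'
python3 -m creep '[1,0,0,0,0,0,0,0.5,0,0,0,0,0,0,0.5,0,0,0,0,0,0,0.5,0,0,0,0,0,0,0.5,0,0,0,0,0,0]'
python3 -m creep '[0.3,0,0,30,0,0,0,0.2,0,0,40,0,0,0,0.2,0,0,40,0,0,0,0.2,0,20,40,0,0,0,0.2,0,30,40,0,0,0]'
python3 -m creep '[0.2,0,30,40,0,0,0,0.2,0,30,30,0,0,0,0.2,0,20,0,0,0,0,0.2,0,0,0,0,0,0,0.2,0,0,0,0,0,0]'
python3 - <<'E'
from m import *
import pickle
s=snap('wrist');pickle.dump(s,open('w3.pkl','wb'));tops(s,zr=(.036,.048),box=(.5,.6,-.15,.14));o=env.get_obs();print(o['position'],o['eef_rot'])
c=cloud(s);
for lo,hi in((.09,.105),(.047,.07),(.07,.09)):
    q=c[(c[...,2]>lo)&(c[...,2]<hi)&(abs(c[...,0]-.55)<.1)&(abs(c[...,1]-.21)<.08)];print(lo,len(q),np.median(q,0),q.min(0),q.max(0))
cv2.imwrite('pics/w3.png',cv2.resize(s['color'],(800,600)))
E
```

```text
clock: 23.4
position: [0.5519, -0.0652, 0.049]
eef_rot: [-2.244, -2.197, 0.001]
wrist_force: [0.8, -0.2, -0.4]
width: 0.326
gripper_force: 25.0
clock: 23.9
position: [0.5526, -0.0653, 0.0499]
eef_rot: [2.245, 2.197, 0.0]
wrist_force: [0.4, 0.1, 0.2]
width: 0.501
gripper_force: 0.0
clock: 24.4
position: [0.5522, -0.0172, 0.2416]
eef_rot: [2.249, 2.191, -0.001]
wrist_force: [0.8, -0.0, 0.4]
width: 0.796
gripper_force: 0.0
clock: 24.9
position: [0.552, 0.0644, 0.3093]
eef_rot: [-2.244, -2.198, 0.002]
wrist_force: [-0.4, -0.0, -0.4]
width: 0.8
gripper_force: 0.0
[257.2 168.2] 727 z 0.0425 c [557.   52.8] size [42.6 29.6] long axis deg 88.9 hsv [135.   8. 130.]
[256.5 209.3] 664 z 0.0425 c [555.1  -5.4] size [43.5 29.6] long axis deg 89.2 hsv [135.    7.  155.5]
[256. 248.] 599 z 0.0426 c [553.3 -65.5] size [44.2 29.4] long axis deg 89.6 hsv [135.   6. 191.]
[0.551899   0.06329911 0.30901615] [-2.24627363 -2.19609036  0.00275955]
0.09 83 [0.51332548 0.22234685 0.09443575] [0.50433727 0.21815875 0.0901035 ] [0.51904103 0.23320871 0.09788012]
0.047 995 [0.54206916 0.21687384 0.05724426] [0.50208767 0.19953904 0.04715628] [0.56742708 0.23510606 0.06903439]
0.07 64 [0.51541862 0.21949106 0.07992467] [0.50684761 0.21769541 0.07019398] [0.51909241 0.22736119 0.08996872]
```

View pics/w3.png

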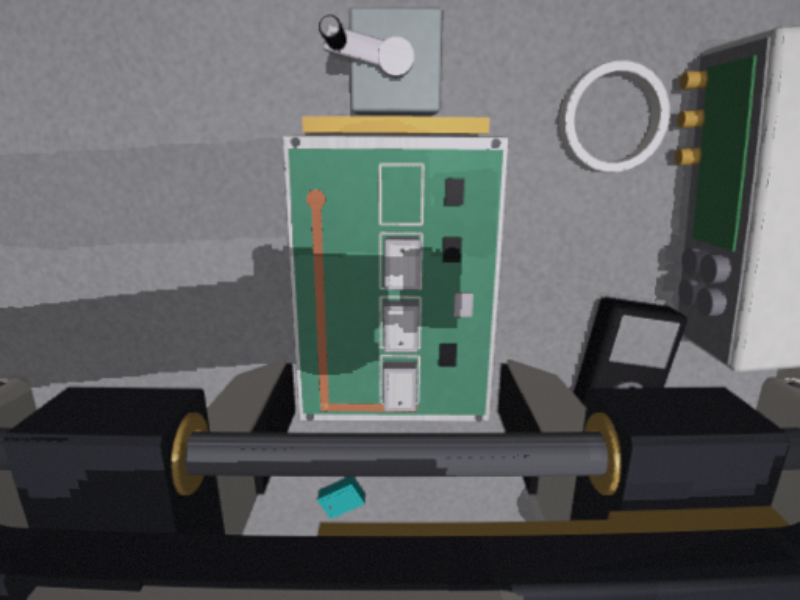

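Three modules sit in lands at (401,264), (401,325), (400,385); the crank hub is at (397,55) and the knob top at (333,25).

Run:
```python
from h import *
import pickle
s=pickle.load(open('w3.pkl','rb'))
f=512/800
k=onz(s,[[333*f,24*f]],.097)[0];h=onz(s,[[397*f,55*f]],.059)[0];print('knob',k,'hub',h)
c=cloud(s)
# hub top: bright pixels round hub
V=s['color'].max(2);m=np.zeros((384,512),bool);m[20:50,225:270]=1
m&=(c[...,2]>.052)&(c[...,2]<.066);q=c[m];print('arm z',np.percentile(q[:,2],[50,90]))
ys,xs=np.nonzero(m&(np.arange(512)[None]>240));P=onz(s,np.c_[xs,ys],.059);print('hub extents',P.min(0),P.max(0))
b=snap('scene');c=cloud(b);q=c[(c[...,2]>.06)&(c[...,2]<.14)&(c[...,0]>.58)&(c[...,0]<.8)&(c[...,1]>.25)&(c[...,1]<.45)];print('bottle',len(q),np.median(q,0),np.percentile(q,[2,98],axis=0))
side=pickle.load(open('side.pkl','rb'));c=cloud(side);q=c[(c[...,2]>.04)&(c[...,2]<.14)&(c[...,0]>.6)&(c[...,0]<.8)&(c[...,1]>.22)&(c[...,1]<.4)];print('bottle',len(q),np.median(q,0),np.percentile(q,[2,98],axis=0))
```

```text
knob [0.51468152 0.22616191 0.097     ] hub [0.55604812 0.21289184 0.059     ]
arm z [0.05871017 0.06050133]
hub extents [0.54097368 0.19917858 0.059     ] [0.56739561 0.22577373 0.059     ]
bottle 694 [0.72832718 0.32195659 0.09164988] [[0.70618255 0.29674827 0.06217248]
 [0.74358416 0.34189243 0.13194718]]
bottle 242 [0.70986193 0.30182843 0.07862726] [[0.69060585 0.28895373 0.04070808]
 [0.73629562 0.32223684 0.12955695]]
```

```bash
python3 -m creep '[0.4,-8,32,-20,0,0,0,0.4,-8,32,-20,0,0,0,0.4,-8,32,-20,0,0,0,0.4,-8,32,-20,0,0,0,0.4,-7,35,-20,0,0,0]'
python3 -m creep '[0.4,0,0,-20,0,0,0,0.4,0,0,-20,0,0,0,0.4,0,0,-20,0,0,0,0.4,0,0,0,0,0,0,0.4,0,0,0,0,0,0]'
```

```text
clock: 25.5
position: [0.5134, 0.2263, 0.2084]
eef_rot: [2.249, 2.193, -0.002]
wrist_force: [0.4, 0.4, 0.9]
width: 0.602
gripper_force: 0.0
clock: 26.0
position: [0.5136, 0.2261, 0.1493]
eef_rot: [2.247, 2.195, -0.003]
wrist_force: [-0.3, 0.5, -0.0]
width: 0.6
gripper_force: 0.0
```

```bash
python3 -m creep '[0.4,0,0,-20,0,0,0,0.4,0,0,-20,0,0,0,0.4,0,0,-15,0,0,0,0.4,0,0,-9,0,0,0,0.4,0,0,0,0,0,0]'
python3 -m creep '[1,0,0,0,0,0,0,1,0,0,0,0,0,0,1,0,0,0,0,0,0,1,0,0,0,0,0,0,1,0,0,0,0,0,0]' 30
python3 -m creep '[1,0,0,0,0,0,0,1,0,0,0,0,0,0,1,0,0,0,0,0,0,1,0,0,0,0,0,0,1,0,0,0,0,0,0]' 30
python3 - <<'E'
from h import *
o=env.get_obs();print(o['position']*1e3)
import numpy as np
a=np.radians(162-10*np.arange(42));p=45*np.c_[np.cos(a),np.sin(a)];d=np.diff(p,axis=0)
for i in range(0,41,5): print(162-10*i,np.round(d[i:i+5],1).tolist())
s=snap('scene');cv2.imwrite('pics/k1.png',cv2.resize(s['color'][170:290,270:430],(640,480)))
E
```

```text
clock: 26.5
position: [0.5131, 0.2272, 0.085]
eef_rot: [-2.245, -2.197, 0.002]
wrist_force: [-0.4, 0.4, -0.0]
width: 0.595
gripper_force: 0.0
clock: 27.0
position: [0.5136, 0.2279, 0.0861]
eef_rot: [2.245, 2.198, 0.001]
wrist_force: [-1.2, 0.2, 1.1]
width: 0.214
gripper_force: 1.2
clock: 27.5
position: [0.5122, 0.2281, 0.0858]
eef_rot: [-2.243, -2.197, 0.002]
wrist_force: [-5.6, 0.6, 5.1]
width: 0.166
gripper_force: 30.0
[512.22746994 228.06821147  85.82156421]
162 [[3.1, 7.2], [4.3, 6.6], [5.3, 5.7], [6.3, 4.7], [7.0, 3.6]]
112 [[7.5, 2.3], [7.8, 1.0], [7.8, -0.4], [7.6, -1.8], [7.2, -3.1]]
62 [[6.6, -4.3], [5.7, -5.3], [4.7, -6.3], [3.6, -7.0], [2.3, -7.5]]
12 [[1.0, -7.8], [-0.4, -7.8], [-1.8, -7.6], [-3.1, -7.2], [-4.3, -6.6]]
-38 [[-5.3, -5.7], [-6.3, -4.7], [-7.0, -3.6], [-7.5, -2.3], [-7.8, -1.0]]
-88 [[-7.8, 0.4], [-7.6, 1.8], [-7.2, 3.1], [-6.6, 4.3], [-5.7, 5.3]]
-138 [[-4.7, 6.3], [-3.6, 7.0], [-2.3, 7.5], [-1.0, 7.8], [0.4, 7.8]]
-188 [[1.8, 7.6], [3.1, 7.2], [4.3, 6.6], [5.3, 5.7], [6.3, 4.7]]
-238 [[7.0, 3.6]]
```

View pics/k1.png

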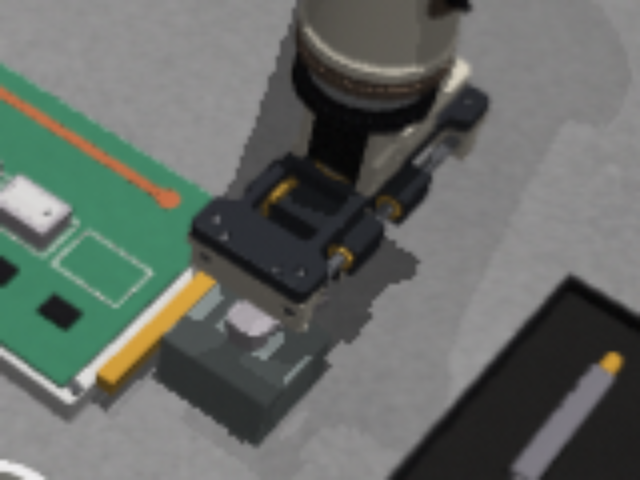

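The gripper is closed round the crank knob (hidden behind the fingers at about (260,290)); opening 15 mm confirms it. Winding clockwise.

```bash
python3 -m creep '[1,3,7,0,0,0,0,1,4.5,6.5,0,0,0,0,1,5.5,5.5,0,0,0,0,1,6,5,0,0,0,0,1,7,3.5,0,0,0,0]'
python3 -m creep '[1,7.5,2.5,0,0,0,0,1,8,1,0,0,0,0,1,8,-0.5,0,0,0,0,1,7.5,-2,0,0,0,0,1,7,-3,0,0,0,0]'
```

```text
clock: 28.05
position: [0.5401, 0.256, 0.0859]
eef_rot: [2.244, 2.198, 0.001]
wrist_force: [-2.6, 0.1, 3.2]
width: 0.168
gripper_force: 30.0
clock: 28.55
position: [0.5782, 0.252, 0.0858]
eef_rot: [2.246, 2.196, -0.002]
wrist_force: [-4.8, -2.5, 6.9]
width: 0.163
gripper_force: 30.0
```

```bash
python3 -m creep '[1,6.5,-4.5,0,0,0,0,1,5.5,-5.5,0,0,0,0,1,4.5,-6.5,0,0,0,0,1,3.5,-7,0,0,0,0,1,2.5,-7.5,0,0,0,0]'
python3 -m creep '[1,1,-8,0,0,0,0,1,-0.5,-8,0,0,0,0,1,-2,-7.5,0,0,0,0,1,-3,-7,0,0,0,0,1,-4.5,-6.5,0,0,0,0]'
python3 -m creep '[1,-5.5,-5.5,0,0,0,0,1,-6.5,-4.5,0,0,0,0,1,-7,-3.5,0,0,0,0,1,-7.5,-2.5,0,0,0,0,1,-8,-1,0,0,0,0]'
```

```text
clock: 29.05
position: [0.5992, 0.2218, 0.0857]
eef_rot: [-2.244, -2.196, 0.003]
wrist_force: [-8.4, 1.6, 8.2]
width: 0.165
gripper_force: 30.0
clock: 29.55
position: [0.5911, 0.1866, 0.0858]
eef_rot: [-2.243, -2.197, -0.003]
wrist_force: [-2.7, 4.5, 3.6]
width: 0.16
gripper_force: 30.0
clock: 30.05
position: [0.5567, 0.1682, 0.0859]
eef_rot: [2.245, 2.197, 0.002]
wrist_force: [1.9, 5.4, 0.6]
width: 0.166
gripper_force: 30.0
```

```bash
python3 -m creep '[1,-8,0.5,0,0,0,0,1,-7.5,2,0,0,0,0,1,-7,3,0,0,0,0,1,-6.5,4.5,0,0,0,0,1,-5.5,5.5,0,0,0,0]'
python3 -m creep '[1,-4.5,6.5,0,0,0,0,1,-3.5,7,0,0,0,0,1,-2.5,7.5,0,0,0,0,1,-1,8,0,0,0,0,1,0.5,8,0,0,0,0]'
python3 -m creep '[1,2,7.5,0,0,0,0,1,3,7,0,0,0,0,1,4.5,6.5,0,0,0,0,1,0,0,0,0,0,0,1,0,0,0,0,0,0]'
python3 - <<'E'
from h import *
import pickle
s=snap('scene');pickle.dump(s,open('s3.pkl','wb'));s=snap('side')
E
```

```text
clock: 30.55
position: [0.5216, 0.1827, 0.0858]
eef_rot: [2.246, 2.196, -0.001]
wrist_force: [2.5, -0.6, 2.6]
width: 0.167
gripper_force: 30.0
clock: 31.05
position: [0.5102, 0.2203, 0.0858]
eef_rot: [-2.246, -2.197, 0.003]
wrist_force: [1.2, -2.5, 4.7]
width: 0.168
gripper_force: 30.0
clock: 31.55
position: [0.5188, 0.2406, 0.0857]
eef_rot: [-2.245, -2.197, 0.006]
wrist_force: [-2.8, -3.7, 9.0]
width: 0.171
gripper_force: 30.0
```

```bash
python3 -m creep '[1,1.5,2,0,0,0,0,1,1.5,2,0,0,0,0,1,1.5,2,0,0,0,0,1,1.5,1.5,0,0,0,0,1,0,0,0,0,0,0]'
python3 -m creep '[1,2,1.5,0,0,0,0,1,2,1.5,0,0,0,0,1,2,1.5,0,0,0,0,1,0,0,0,0,0,0,1,0,0,0,0,0,0]'
```

```text
clock: 32.15
position: [0.5195, 0.2416, 0.0851]
eef_rot: [-2.246, -2.191, 0.03]
wrist_force: [-17.8, -16.9, 28.4]
width: 0.163
gripper_force: 30.1
clock: 32.65
position: [0.5199, 0.2453, 0.0841]
eef_rot: [-2.241, -2.188, 0.045]
wrist_force: [-29.6, -18.9, 36.0]
width: 0.169
gripper_force: 30.0
```

```bash
python3 -m creep '[1,-3,-3,0,0,0,0,1,-3,-3,0,0,0,0,1,-3,-3,0,0,0,0,1,-2,-1,0,0,0,0,1,0,0,0,0,0,0]'
python3 -m creep '[0.5,0,0,0,0,0,0,0.5,0,0,0,0,0,0,0.5,0,0,0,0,0,0,0.5,0,0,0,0,0,0,0.5,0,0,0,0,0,0]'
python3 -m creep '[0.4,0,0,15,0,0,0,0.4,0,0,30,0,0,0,0.4,0,0,30,0,0,0,0.4,0,0,30,0,0,0,0.4,0,0,20,0,0,0]'
```

```text
clock: 33.15
position: [0.5189, 0.2439, 0.0849]
eef_rot: [-2.242, -2.197, 0.006]
wrist_force: [-4.7, 0.6, 4.7]
width: 0.168
gripper_force: 29.9
clock: 33.65
position: [0.5219, 0.2436, 0.0857]
eef_rot: [2.245, 2.197, 0.001]
wrist_force: [0.5, -0.3, -0.6]
width: 0.492
gripper_force: 0.0
clock: 34.15
position: [0.5226, 0.244, 0.2144]
eef_rot: [2.245, 2.196, 0.006]
wrist_force: [0.0, 1.0, 0.1]
width: 0.604
gripper_force: 0.0
```

```bash
python3 -m creep '[0.4,-7,13,5,0,0,-7,0.4,-7,13,5,0,0,-7,0.4,-7,13,5,0,0,-7,0.4,-7,13,5,0,0,-7,0.4,-7,13,5,0,0,-7]' 
python3 -m creep '[0.4,-7,13,5,0,0,-7,0.4,-7,13,5,0,0,-7,0.4,-7,13,5,0,0,-7,0.4,-7,13,5,0,0,-7,0.4,-7,13,5,0,0,-7]' 
python3 -m creep '[0.4,0,0,0,0,0,-5,0.4,0,0,0,0,0,-5,0.4,0,0,0,0,0,0,0.4,0,0,0,0,0,0,0.4,0,0,0,0,0,0]'
python3 - <<'E'
from m import *
import pickle
s=snap('wrist');pickle.dump(s,open('w4.pkl','wb'));print(env.get_obs()['q'])
b=snap('scene');pickle.dump(b,open('s4.pkl','wb'));tops(b,zr=(.036,.048),box=(.5,.6,-.15,.14))
c=cloud(b);q=c[(c[...,2]>.085)&(c[...,2]<.105)&(abs(c[...,0]-.55)<.07)&(abs(c[...,1]-.21)<.07)];print('knob',len(q),np.median(q,0))
cv2.imwrite('pics/w4.png',cv2.resize(s['color'],(800,600)))
E
```

```text
clock: 34.65
position: [0.4864, 0.3092, 0.2373]
eef_rot: [-2.805, -1.413, -0.002]
wrist_force: [1.2, 0.3, 0.4]
width: 0.598
gripper_force: 0.0
clock: 35.15
position: [0.4512, 0.3742, 0.2622]
eef_rot: [-3.1, -0.504, -0.001]
wrist_force: [1.4, 0.5, -0.4]
width: 0.601
gripper_force: 0.0
clock: 35.65
position: [0.4516, 0.3737, 0.2612]
eef_rot: [-3.132, -0.242, -0.0]
wrist_force: [-0.5, 0.2, 0.2]
width: 0.602
gripper_force: 0.0
[-1.18954917  0.37983237  0.58130606  1.72868389 -0.23054696  1.10148559
 -1.95258808]
[243.2 198. ] 155 z 0.0429 c [553.4 -63.9] size [46.8 30.9] long axis deg 84.1 hsv [ 84.   4. 195.]
[260.2 209.5] 170 z 0.0426 c [554.8  -4.9] size [46.  31.1] long axis deg 88.3 hsv [105.    4.  191.5]
[277.5 221.3] 179 z 0.0430 c [557.2  54.1] size [44.8 32.2] long axis deg 87.9 hsv [ 90.   4. 197.]
knob 31 [0.52394397 0.24191675 0.0924215 ]
```

View pics/w4.png

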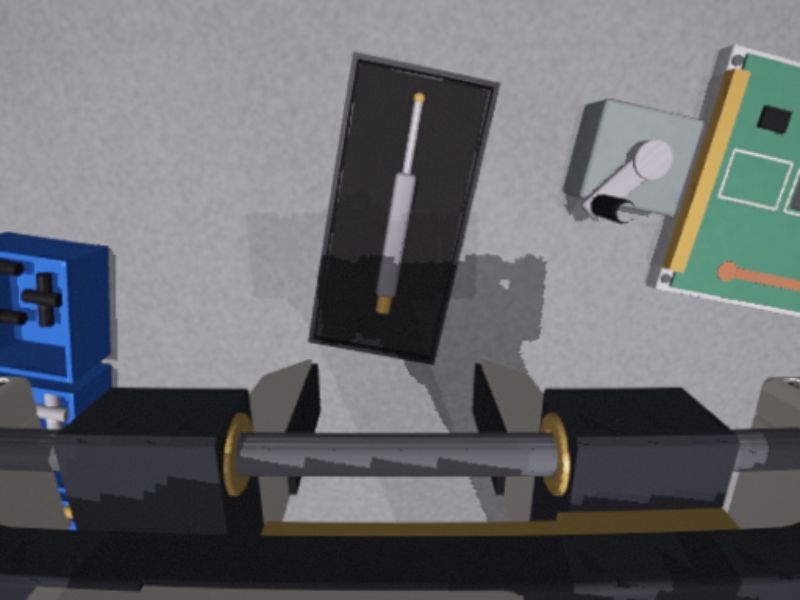

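Run:
```python
from h import *
import pickle
f=512/800
s=pickle.load(open('w4.pkl','rb'));b=pickle.load(open('s4.pkl','rb'))
for n,s_ in(('w',s),('scene',b)):
    c=cloud(s_);H,Sa,V=cv2.split(cv2.cvtColor(s_['color'],cv2.COLOR_BGR2HSV))
    box=(c[...,0]>.36)&(c[...,0]<.61)&(c[...,1]>.32)&(c[...,1]<.44)
    q=c[box&(c[...,2]>.0155)&(c[...,2]<.024)&(V>50)&(Sa<60)];q=q[abs(q[:,1]-np.median(q[:,1]))<.03]
    r=cv2.minAreaRect((q[:,:2]*1000).astype(np.float32));print(n,'handle',r,np.median(q[:,2]))
    br=box&(H>12)&(H<30)&(Sa>90);N,L,st,ce=cv2.connectedComponentsWithStats(br.astype(np.uint8))
    for i in range(1,N):
        if st[i,4]>3: print('  brass',ce[i],st[i,4],np.median(c[L==i],0),'ray z12',onz(s_,[ce[i]],.012)[0][:2])
    d=box&(V<60)&(c[...,2]<.02);q=c[box|((c[...,2]<.02)&(V<45)&(c[...,0]>.34)&(c[...,0]<.63)&(c[...,1]>.3)&(c[...,1]<.46))]
cor=np.array([[357,53],[499,84],[433,362],[310,342]])*f
P=onz(s,cor,.014);print('tray corners',P,'centre',P.mean(0))
```

```text
w handle ((506.9478454589844, 371.04449462890625), (176.59210205078125, 36.16952133178711), 2.6900882720947266) 0.017567442043660605
  brass [267.75609756  61.85365854] 41 [0.57257548 0.37605826 0.01315772] ray z12 [0.57266803 0.37600552]
  brass [244.91666667 195.05555556] 108 [0.40950272 0.37842587 0.01506109] ray z12 [0.40842231 0.37831334]
  brass [149.90810811 290.57297297] 555 [0.47711083 0.40756694 0.32552441] ray z12 [0.24236839 0.49391263]
  brass [356.53406998 290.48802947] 543 [0.48630822 0.34986227 0.32552523] ray z12 [0.28902655 0.19623419]
  brass [338.12550607 335.82217378] 3211 [0.47762897 0.3506548  0.33482947] ray z12 [0.20481312 0.20279872]
  brass [ 45.6 328. ] 5 [0.4635104  0.43439873 0.33117845] ray z12 [0.14306155 0.65604905]
scene handle ((458.82122802734375, 365.72015380859375), (50.500572204589844, 191.76107788085938), 82.45842742919922) 0.018592029690318403
  brass [439.4        172.56190476] 105 [0.47892262 0.34795562 0.33746515] ray z12 [0.09160744 0.273779  ]
  brass [417.5 173.5] 4 [0.49353028 0.32118966 0.32630431] ray z12 [0.13567089 0.22887494]
  brass [432.85714286 179.        ] 7 [0.49013008 0.34986846 0.32707142] ray z12 [0.12822949 0.27168549]
  brass [465.8 191. ] 5 [0.4783672  0.40802519 0.32580938] ray z12 [0.1137659  0.36019668]
  brass [482.14285714 197.28571429] 7 [0.47474816 0.43592371 0.32612523] ray z12 [0.10816239 0.4027836 ]
  brass [422.65517241 260.27586207] 29 [0.4069064  0.3795798  0.01645635] ray z12 [0.40534715 0.37874515]
  brass [386.6875 305.875 ] 16 [0.57152876 0.37531383 0.0129106 ] ray z12 [0.57183715 0.37548932]
tray corners [[0.59509829 0.42483647 0.014     ]
 [0.59063212 0.3189988  0.014     ]
 [0.36458747 0.32798107 0.014     ]
 [0.36663541 0.4345865  0.014     ]] centre [0.47923832 0.37660071 0.014     ]
```

The probe in the picture has its tip ball at (419,98), handle (404,175)–(384,297), and stub at (383,304), all inside the tray; the crank arm points at its stop.

```bash
python3 -m creep '[0.55,3,1,-30,0,0,-2,0.55,3,1,-30,0,0,-2,0.55,3,1,-30,0,0,-2,0.55,3,1,-30,0,0,-2,0.55,4,0,-30,0,0,-2]' 
python3 -m creep '[0.55,0,0,-25,0,0,0,0.55,0,0,-20,0,0,0,0.55,0,0,-15,0,0,0,0.55,0,0,-5,0,0,0,0.55,0,0,0,0,0,0]' 
python3 -m creep '[0.55,0,0,0,0,0,0,0.55,0,0,0,0,0,0,0.55,0,0,0,0,0,0,0.55,0,0,0,0,0,0,0.55,0,0,0,0,0,0]'
```

```text
clock: 36.25
position: [0.4675, 0.378, 0.1096]
eef_rot: [-3.141, 0.034, 0.0]
wrist_force: [0.4, 0.4, -1.0]
width: 0.451
gripper_force: 0.0
clock: 36.75
position: [0.4674, 0.3775, 0.0453]
eef_rot: [3.141, -0.034, -0.001]
wrist_force: [0.5, 0.1, 0.5]
width: 0.449
gripper_force: 0.0
clock: 37.25
position: [0.4676, 0.3779, 0.0461]
eef_rot: [-3.141, 0.033, -0.001]
wrist_force: [0.2, -1.2, -0.1]
width: 0.45
gripper_force: 0.0
```

```bash
python3 -m creep '[0.55,0,0,-7,0,0,0,0.55,0,0,-7,0,0,0,0.55,0,0,-5,0,0,0,0.55,0,0,0,0,0,0,1,0,0,0,0,0,0]' 40
python3 -m creep '[1,0,0,0,0,0,0,1,0,0,0,0,0,0,1,0,0,0,0,0,0,1,0,0,0,0,0,0,1,0,0,0,0,0,0]' 
python3 -m creep '[1,0,0,5,0,0,0,1,0,0,10,0,0,0,1,0,0,20,0,0,0,1,0,0,20,0,0,0,1,0,0,20,0,0,0]'
```

```text
clock: 37.75
position: [0.4673, 0.3775, 0.0263]
eef_rot: [3.141, -0.034, -0.001]
wrist_force: [-0.6, 0.8, -0.1]
width: 0.401
gripper_force: 0.0
clock: 38.25
position: [0.4676, 0.3778, 0.027]
eef_rot: [-3.141, 0.034, -0.001]
wrist_force: [-0.2, -0.5, 1.4]
width: 0.167
gripper_force: 40.0
clock: 38.75
position: [0.4676, 0.3777, 0.1032]
eef_rot: [-3.141, 0.034, -0.0]
wrist_force: [0.0, -0.3, -0.3]
width: 0.17
gripper_force: 40.0
```

```bash
python3 -m creep '[1,0,0,30,0,0,0,1,0,0,40,0,0,0,1,0,0,30,0,0,0,1,1.5,-29,0,0,0,7.5,1,1.5,-29,0,0,0,7.5]' 
python3 -m creep '[1,1.5,-29,0,0,0,7.5,1,1.5,-29,0,0,0,7.5,1,1.5,-29,0,0,0,7.5,1,1.5,-29,0,0,0,7.5,1,1.5,-29,0,0,0,7.5]' 
python3 -m creep '[1,1.5,-29,0,0,0,7.5,1,1.5,-29,0,0,0,7.5,1,1.5,-29,0,0,0,7.5,1,1.5,-29,0,0,0,7.5,1,1.5,-29,0,0,0,7.5]' 
python3 -m creep '[1,0,0,0,-6,0,0,1,0,0,0,-6,0,0,1,0,0,0,-6,0,0,1,0,0,0,-6,0,0,1,0,0,0,-6,0.6,0]' 
python3 -m creep '[1,0,0,0,0,0,0,1,0,0,0,0,0,0,1,0,0,0,0,0,0,1,0,0,0,0,0,0,1,0,0,0,0,0,0]'
python3 - <<'E'
from h import *
import pickle
o=env.get_obs();M=Rn.from_rotvec(o['eef_rot']).as_matrix();print(o['q'],M)
s=snap('wrist');pickle.dump(s,open('w5.pkl','wb'));cv2.imwrite('pics/w5.png',cv2.resize(s['color'],(800,600)))
s=snap('scene');pickle.dump(s,open('s5.pkl','wb'))
E
```

```text
clock: 39.25
position: [0.4709, 0.3204, 0.2039]
eef_rot: [-3.116, -0.388, -0.005]
wrist_force: [0.3, -0.9, -1.1]
width: 0.171
gripper_force: 40.0
clock: 39.75
position: [0.478, 0.1734, 0.2026]
eef_rot: [-2.829, -1.366, -0.002]
wrist_force: [0.7, 0.1, 0.4]
width: 0.171
gripper_force: 40.0
clock: 40.25
position: [0.4855, 0.0284, 0.2026]
eef_rot: [2.239, 2.203, 0.002]
wrist_force: [-0.1, -0.3, 0.6]
width: 0.169
gripper_force: 40.0
clock: 40.75
position: [0.4859, 0.03, 0.2031]
eef_rot: [1.945, 1.906, -0.521]
wrist_force: [0.4, -0.6, 0.3]
width: 0.172
gripper_force: 40.0
clock: 41.25
position: [0.4855, 0.0287, 0.2023]
eef_rot: [1.95, 1.908, -0.52]
wrist_force: [-0.4, 0.5, 0.1]
width: 0.169
gripper_force: 40.0
[-0.85642553  0.40129285  0.51046273  1.9614345   0.33454553  1.05445551
 -0.5825629 ] [[ 0.01925971  0.99976743 -0.00970326]
 [ 0.86653378 -0.02153276 -0.49865373]
 [-0.4987467   0.00119572 -0.86674696]]
```

View pics/w5.png

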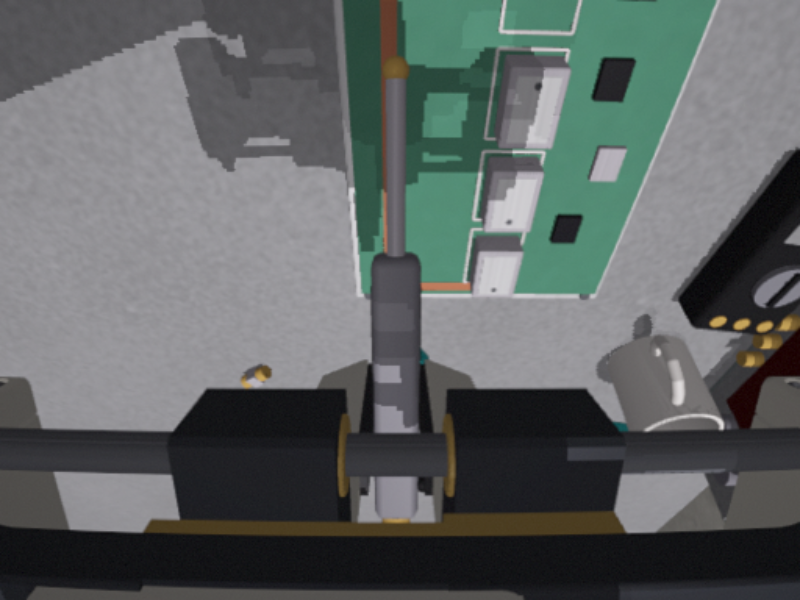

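The probe is held straight, its ball at (396,68), tilted down 30° over the seam side of the board with all three modules on their lands.

```bash
cat > tip.py <<'E'
from h import *
def tip(guess=None):
    "ball centre in world and tool frames: wrist depth and wrist/scene triangulation"
    s=snap('wrist');o=env.get_obs();H,Sa,V=cv2.split(cv2.cvtColor(s['color'],cv2.COLOR_BGR2HSV))
    m=np.zeros((384,512),bool);m[15:110,215:295]=1;c=cloud(s)
    M=Rn.from_rotvec(o['eef_rot']).as_matrix();p=o['position']
    tl=(c-p)@M
    m&=(H>12)&(H<30)&(Sa>90)&(abs(tl[...,2]-.01)<.03)
    N,L,st,ce=cv2.connectedComponentsWithStats(m.astype(np.uint8));i=1+np.argmax(st[1:,4])
    q=c[L==i];C=-s['R'].T@s['t'];a=np.median(q,0);a=a+.0025*(a-C)/np.linalg.norm(a-C)
    print('wrist px',ce[i],st[i,4],'tip',np.round(a*1e3,1),'tool',np.round((a-p)@M*1e3,1))
    b=snap('scene');u=proj(b,[a])[0];Hb,Sb,_=cv2.split(cv2.cvtColor(b['color'],cv2.COLOR_BGR2HSV))
    mb=(Hb>12)&(Hb<30)&(Sb>90);ys,xs=np.nonzero(mb);k=np.hypot(xs-u[0],ys-u[1])<7
    if k.sum()>3:
        v=[xs[k].mean(),ys[k].mean()];X,e=tri(s,[ce[i]],b,[v]);print('scene n',k.sum(),np.round(u-v,1),'tri',np.round(X*1e3,1),'gap mm',round(e*1e3,1))
    return a
E
python3 - <<'E'
from tip import *
import pickle
tip();o=env.get_obs();print(o['position'])
for n,r in(('w1',(55,235,185,320)),('w3',(110,270,185,275)),('scene',(170,230,225,330))):
    s=pickle.load(open(n+'.pkl','rb'));H,Sa,V=cv2.split(cv2.cvtColor(s['color'],cv2.COLOR_BGR2HSV))
    b=np.zeros((384,512),bool);b[r[0]:r[1],r[2]:r[3]]=1
    ys,xs=np.nonzero(b&(H<14)&(Sa>100));P=onz(s,np.c_[xs,ys],.0245)[:,:2]*1e3
    J=(P-[549.6,22.4])@np.array([[np.cos(.021),np.sin(.021)],[-np.sin(.021),np.cos(.021)]])
    J=J if True else 0
    l=J[(abs(J[:,0]+67)<6)&(J[:,1]<70)&(J[:,1]>-105)];h=J[(abs(J[:,1]+115)<6)&(J[:,0]>-55)]
    d=J[(J[:,1]>74)&(J[:,1]<100)&(abs(J[:,0]+67)<12)]
    print(n,'long x(y)',np.polyfit(l[:,1],l[:,0],1),'short y(x)',np.polyfit(h[:,0],h[:,1],1) if len(h)>5 else 0,'end x',h[:,0].max() if len(h) else 0,'dot x',d[:,0].min(),d[:,0].max(),'ymax',d[:,1].max(), 'dot widest y',np.median(d[abs(d[:,0]+67)>5.5][:,1]))
E
```

```text
wrist px [252.80288462  43.26923077] 208 tip [487.5 112.6 136.3] tool [105.    0.2  15.2]
scene n 7 [-0.1  0.1] tri [487.4 112.7 136.9] gap mm 0.1
[0.48546758 0.02940043 0.20187862]
w1 long x(y) [ 4.39311894e-03 -6.76355018e+01] short y(x) [-1.04637895e-02 -1.16818433e+02] end x 21.43330237229681 dot x -74.60564866471015 -59.72458759248422 ymax 91.02063721223408 dot widest y 83.9323200271837
w3 long x(y) [ 5.16563676e-03 -6.75484222e+01] short y(x) [ 4.97854277e-04 -1.16521420e+02] end x -10.885892015635003 dot x -74.89401679545335 -60.05757563484056 ymax 90.32472601220475 dot widest y 84.40832174462062
scene long x(y) [ 1.83406660e-03 -6.79806062e+01] short y(x) [-3.51867626e-03 -1.15867042e+02] end x 20.01472529464655 dot x -73.7040307378059 -60.378948109374235 ymax 90.21394655548909 dot widest y 84.5395559097143
```

```bash
python3 -m creep '[1,-2,-2,-20,0,0,0,1,-1,-2,-20,0,0,0,1,0,0,-20,0,0,0,1,0,0,-15,0,0,0,1,0,0,-10,0,0,0]' 
python3 -m creep '[1,0,0,-5,0,0,0,1,0,0,0,0,0,0,1,0,0,0,0,0,0,1,0,0,0,0,0,0,1,0,0,0,0,0,0]'
python3 - <<'E'
from tip import *
tip();o=env.get_obs();print(o['position'])
E
```

```text
clock: 41.95
position: [0.482, 0.0256, 0.1157]
eef_rot: [1.947, 1.91, -0.523]
wrist_force: [-0.2, -0.1, -0.7]
width: 0.167
gripper_force: 40.0
clock: 42.45
position: [0.4829, 0.0259, 0.1122]
eef_rot: [1.947, 1.91, -0.52]
wrist_force: [-0.2, -0.1, -0.2]
width: 0.165
gripper_force: 40.0
wrist px [252.89908257  42.94036697] 218 tip [484.7 109.4  46.5] tool [105.1   0.3  15.2]
scene n 12 [ 1.5 -1.7] tri [484.6 105.8  37.2] gap mm 0.1
[0.48272831 0.02588527 0.11208334]
```

```bash
python3 -m creep '[1,-0.5,-1,-5,0,0,0,1,0,0,-5,0,0,0,1,0,0,-3,0,0,0,1,0,0,-2,0,0,0,1,0,0,0,0,0,0]' 
python3 -m creep '[1,0,0,0,0,0,0,1,0,0,0,0,0,0,1,0,0,0,0,0,0,1,0,0,0,0,0,0,1,0,0,0,0,0,0]'
python3 - <<'E'
from tip import *
tip();o=env.get_obs();print(o['position'])
E
```

```text
clock: 43.05
position: [0.4817, 0.0246, 0.0963]
eef_rot: [1.947, 1.91, -0.523]
wrist_force: [-0.4, 0.7, -0.2]
width: 0.17
gripper_force: 40.0
clock: 43.55
position: [0.482, 0.0248, 0.0968]
eef_rot: [1.947, 1.91, -0.521]
wrist_force: [0.3, -0.3, -0.6]
width: 0.17
gripper_force: 40.0
wrist px [252.91855204  43.00904977] 221 tip [483.8 108.2  30.9] tool [105.2   0.2  15.3]
scene n 12 [ 1.6 -0.2] tri [483.8 104.9  26.3] gap mm 2.8
[0.48201702 0.02477158 0.09679056]
```

```bash
python3 -m creep '[1,0,-2.5,0,0,0,0,1,0,-2.5,0,0,0,0,1,-0.3,-2.5,0,0,0,0,1,0,-2.5,0,0,0,0,1,0,-2.5,0,0,0,0]' | grep -E 'pos|wid|grip'
python3 -m creep '[1,0,-2.5,0,0,0,0,1,0,-2.5,0,0,0,0,1,-0.3,-2.5,0,0,0,0,1,0,-2.5,0,0,0,0,1,0,-2.5,0,0,0,0]' | grep -E 'pos|wid|grip'
python3 -m creep '[1,0,-2.5,0,0,0,0,1,0,-2.5,0,0,0,0,1,-0.3,-2.5,0,0,0,0,1,0,-2.5,0,0,0,0,1,0,-2.5,0,0,0,0]' | grep -E 'pos|wid|grip'
python3 -m creep '[1,0,-2.5,0,0,0,0,1,0,-2.5,0,0,0,0,1,-0.3,-2.5,0,0,0,0,1,0,-2.5,0,0,0,0,1,0,-2.5,0,0,0,0]' | grep -E 'pos|wid|grip|wrist'
python3 - <<'E'
from tip import *
tip();o=env.get_obs();print(o['position'])
E
```

```text
position: [0.4816, 0.0119, 0.0967]
width: 0.171
gripper_force: 40.0
position: [0.4814, -0.0005, 0.0967]
width: 0.169
gripper_force: 40.0
position: [0.4811, -0.013, 0.0967]
width: 0.168
gripper_force: 40.0
position: [0.4808, -0.0255, 0.0967]
wrist_force: [-0.0, 0.9, -1.2]
width: 0.166
gripper_force: 40.0
wrist px [253.09589041  43.00456621] 219 tip [482.6  58.   30.9] tool [105.7   0.3  15.1]
scene n 17 [ 0.2 -1.1] tri [482.5  57.   26.5] gap mm 1.3
[ 0.48064695 -0.02580019  0.09678468]
```

```bash
python3 -m creep '[1,0,-2.5,0,0,0,0,1,0,-2.5,0,0,0,0,1,-0.3,-2.5,0,0,0,0,1,0,-2.5,0,0,0,0,1,0,-2.5,0,0,0,0]' | grep -E 'pos|grip'
python3 -m creep '[1,0,-2.5,0,0,0,0,1,0,-2.5,0,0,0,0,1,-0.3,-2.5,0,0,0,0,1,0,-2.5,0,0,0,0,1,0,-2.5,0,0,0,0]' | grep -E 'pos|grip'
python3 -m creep '[1,0,-2.5,0,0,0,0,1,0,-2.5,0,0,0,0,1,-0.3,-2.5,0,0,0,0,1,0,-2.5,0,0,0,0,1,0,-2.5,0,0,0,0]' | grep -E 'pos|grip'
python3 -m creep '[1,0,-2.5,0,0,0,0,1,0,-2.5,0,0,0,0,1,-0.3,-2.5,0,0,0,0,1,0,-2.5,0,0,0,0,1,0,-2.5,0,0,0,0]' | grep -E 'pos|grip|wrist'
python3 - <<'E'
from tip import *
tip();o=env.get_obs();print(o['position'])
E
```

```text
position: [0.4804, -0.038, 0.0967]
gripper_force: 40.0
position: [0.4802, -0.0505, 0.0967]
gripper_force: 40.0
position: [0.4798, -0.063, 0.0967]
gripper_force: 40.0
position: [0.4796, -0.0755, 0.0967]
wrist_force: [0.9, 0.6, -0.9]
gripper_force: 40.0
wrist px [252.98206278  42.95515695] 223 tip [481.4   8.   30.8] tool [105.7   0.3  15.1]
scene n 16 [ 0.7 -0.8] tri [481.4   6.1  26.4] gap mm 0.2
[ 0.47943993 -0.07574684  0.09678235]
```

```bash
python3 -m creep '[1,0,-2.5,0,0,0,0,1,0,-2.5,0,0,0,0,1,-0.3,-2.5,0,0,0,0,1,0,-2.5,0,0,0,0,1,0,-2.5,0,0,0,0]' | grep -E 'pos|grip'
python3 -m creep '[1,0,-2.5,0,0,0,0,1,0,-2.5,0,0,0,0,1,-0.3,-2.5,0,0,0,0,1,0,-2.5,0,0,0,0,1,0,-2.5,0,0,0,0]' | grep -E 'pos|grip'
python3 -m creep '[1,0,-2.5,0,0,0,0,1,0,-2.5,0,0,0,0,1,-0.3,-2.5,0,0,0,0,1,0,-2.5,0,0,0,0,1,0,-2.5,0,0,0,0]' | grep -E 'pos|grip'
python3 -m creep '[1,0,-2.5,0,0,0,0,1,0,-2.5,0,0,0,0,1,-0.3,-2.5,0,0,0,0,1,0,-2.5,0,0,0,0,1,0,-2.5,0,0,0,0]' | grep -E 'pos|grip|wrist'
python3 - <<'E'
from tip import *
tip();o=env.get_obs();print(o['position'])
E
```

```text
position: [0.4792, -0.088, 0.0967]
gripper_force: 40.0
position: [0.479, -0.1005, 0.0967]
gripper_force: 40.0
position: [0.4787, -0.113, 0.0967]
gripper_force: 40.0
position: [0.4783, -0.1255, 0.0967]
wrist_force: [0.2, -0.5, -0.4]
gripper_force: 40.0
wrist px [253.01351351  42.93693694] 222 tip [480.1 -42.   30.8] tool [105.8   0.2  15.1]
scene n 15 [ 0.2 -1.1] tri [480.  -43.3  26.1] gap mm 1.1
[ 0.47822117 -0.12574769  0.09678223]
```

```bash
python3 -m creep '[1,0,-2.5,0,0,0,0,1,0,-2.5,0,0,0,0,1,-0.3,-2.5,0,0,0,0,1,0,-2.5,0,0,0,0,1,0,-2.5,0,0,0,0]' | grep -E 'pos|grip'
python3 -m creep '[1,0,-2.5,0,0,0,0,1,0,-2.5,0,0,0,0,1,-0.3,-2.5,0,0,0,0,1,0,-2.5,0,0,0,0,1,0,-2.5,0,0,0,0]' | grep -E 'pos|grip'
python3 -m creep '[1,0,-2.5,0,0,0,0,1,0,-2.5,0,0,0,0,1,0,-2.5,0,0,0,0,1,0,-2.5,0,0,0,0,1,0,-2.5,0,0,0,0]' | grep -E 'pos|grip'
python3 -m creep '[1,0,-2.5,0,0,0,0,1,0,-2.5,0,0,0,0,1,0,-2.5,0,0,0,0,1,0,-2.5,0,0,0,0,1,0,-2.5,0,0,0,0]' | grep -E 'pos|grip|wrist'
python3 - <<'E'
from tip import *
tip();o=env.get_obs();print(o['position'])
E
```

```text
position: [0.478, -0.138, 0.0967]
gripper_force: 40.0
position: [0.4778, -0.1505, 0.0967]
gripper_force: 40.0
position: [0.4778, -0.163, 0.0967]
gripper_force: 40.0
position: [0.4778, -0.1755, 0.0967]
wrist_force: [-0.6, -0.2, 0.3]
gripper_force: 40.0
wrist px [252.81081081  42.75225225] 222 tip [479.6 -92.   30.9] tool [105.7   0.3  15.1]
scene n 16 [ 0.4 -1.7] tri [479.2 -94.4  22.8] gap mm 1.3
[ 0.47760036 -0.1757451   0.0967831 ]
```

```bash
python3 -m creep '[1,2.5,0,0,0,0,0,1,2.5,0,0,0,0,0,1,2.5,-0.3,0,0,0,0,1,2.5,0,0,0,0,0,1,2.5,0,0,0,0,0]' | grep -E 'pos|grip'
python3 -m creep '[1,2.5,0,0,0,0,0,1,2.5,0,0,0,0,0,1,2.5,-0.3,0,0,0,0,1,2.5,0,0,0,0,0,1,2.5,0,0,0,0,0]' | grep -E 'pos|grip'
python3 -m creep '[1,2.5,0,0,0,0,0,1,2.5,0,0,0,0,0,1,2.5,-0.3,0,0,0,0,1,2.5,0,0,0,0,0,1,2.5,0,0,0,0,0]' | grep -E 'pos|grip|wrist'
python3 - <<'E'
from tip import *
tip();o=env.get_obs();print(o['position'])
E
```

```text
position: [0.4906, -0.1755, 0.0967]
gripper_force: 40.0
position: [0.503, -0.1759, 0.0967]
gripper_force: 40.0
position: [0.5155, -0.1762, 0.0967]
wrist_force: [-0.4, -0.5, -0.2]
gripper_force: 40.0
wrist px [252.9078341   42.75115207] 217 tip [517.3 -92.8  30.8] tool [105.2  -0.4  15.5]
scene n 14 [-1.1  0.3] tri [516.9 -90.2  34.3] gap mm 2.1
[ 0.51575311 -0.17613232  0.09676308]
```

```bash
python3 -m creep '[1,2.5,0,0,0,0,0,1,2.5,0,0,0,0,0,1,2.5,-0.3,0,0,0,0,1,2.5,0,0,0,0,0,1,2.5,0,0,0,0,0]' | grep -E 'pos|grip'
python3 -m creep '[1,2.5,0,0,0,0,0,1,2.5,0,0,0,0,0,1,2.5,-0.3,0,0,0,0,1,2.5,0,0,0,0,0,1,2.5,0,0,0,0,0]' | grep -E 'pos|grip'
python3 -m creep '[1,2.5,0,0,0,0,0,1,2.5,0,0,0,0,0,1,2.5,-0.3,0,0,0,0,1,2.5,0,0,0,0,0,1,2.5,0,0,0,0,0]' | grep -E 'pos|grip'
python3 -m creep '[1,2.5,0,0,0,0,0,1,2.5,0,0,0,0,0,1,0,0,0,0,0,0,1,0,0,0,0,0,0,1,0,0,0,0,0,0]' | grep -E 'pos|grip|wrist'
python3 - <<'E'
from tip import *
from m import tops
tip();o=env.get_obs();print(o['position'])
tops(snap('scene'),zr=(.036,.048),box=(.52,.6,-.09,.14))
E
```

```text
position: [0.528, -0.1765, 0.0967]
gripper_force: 40.0
position: [0.5404, -0.1768, 0.0967]
gripper_force: 40.0
position: [0.553, -0.1771, 0.0967]
gripper_force: 40.0
position: [0.5576, -0.1771, 0.0967]
wrist_force: [0.1, -1.2, 0.3]
gripper_force: 40.0
wrist px [252.95151515  44.43030303] 165 tip [559.4 -94.1  31.1] tool [104.7   0.2  15.2]
scene n 4 [ 1.  -1.3] tri [559.4 -97.4  23.7] gap mm 0.7
[ 0.5576065  -0.1770672   0.09670588]
[243.1 198.1] 161 z 0.0424 c [553.3 -64.1] size [44.7 30.6] long axis deg 86.8 hsv [80.  5. 98.]
[260.2 209.5] 173 z 0.0426 c [555.4  -5.2] size [44.4 32.2] long axis deg 87.8 hsv [140.   5. 108.]
[277.5 221.3] 179 z 0.0429 c [556.8  53.7] size [45.1 31.8] long axis deg 88.5 hsv [130.   5. 186.]
```

```bash
python3 -m creep '[1,0,0,15,0,0,0,1,0,0,25,0,0,0,1,0,0,25,0,0,0,1,0,0,25,0,0,0,1,0,0,20,0,0,0]' | grep -E 'pos|grip|wid'
python3 -m creep '[1,0,0,0,6,0,0,1,0,0,0,6,0,0,1,0,0,0,6,0,0,1,0,0,0,6,0,0,1,0,0,0,6,-0.6,0]'  | grep -E 'pos|grip|rot'
python3 -m creep '[1,-6,35,0,0,0,-6,1,-6,35,0,0,0,-6,1,-6,35,0,0,0,-6,1,-6,35,0,0,0,-6,1,-6,35,0,0,0,-6]'  | grep -E 'pos|grip|rot'
python3 -m creep '[1,-6,35,0,0,0,-6,1,-6,35,0,0,0,-6,1,-6,35,0,0,0,-6,1,-6,35,0,0,0,-6,1,-6,35,0,0,0,-6]'  | grep -E 'pos|grip|rot'
python3 -m creep '[1,-6,35,0,0,0,-6,1,-6,35,0,0,0,-6,1,-6,35,0,0,0,-6,1,-6,35,0,0,0,-6,1,-6,35,0,0,0,-6]'  | grep -E 'pos|grip|rot'
python3 -m creep '[1,0,15,0,0,0,0,1,0,15,0,0,0,0,1,0,0,0,0,0,0,1,0,0,0,0,0,0,1,0,0,0,0,0,0]'
python3 - <<'E'
from tip import *
a=tip();s=snap('wrist');cv2.imwrite('pics/w6.png',cv2.resize(s['color'],(800,600)))
E
```

```text
position: [0.5581, -0.1774, 0.2094]
width: 0.167
gripper_force: 40.0
position: [0.5584, -0.1773, 0.2088]
eef_rot: [2.239, 2.203, 0.009]
gripper_force: 40.0
position: [0.5274, -0.0012, 0.2079]
eef_rot: [2.737, 1.54, 0.003]
gripper_force: 40.0
position: [0.4974, 0.174, 0.208]
eef_rot: [3.042, 0.78, 0.002]
gripper_force: 40.0
position: [0.4675, 0.3491, 0.208]
eef_rot: [3.141, -0.033, 0.001]
gripper_force: 40.0
clock: 58.8
position: [0.4687, 0.3756, 0.2068]
eef_rot: [3.139, -0.031, 0.0]
wrist_force: [0.2, -0.1, -0.7]
width: 0.17
gripper_force: 40.0
wrist px [252.96391753  43.42268041] 194 tip [573.4 374.2 191.1] tool [104.8  -0.5  15.7]
scene n 22 [0.  0.4] tri [573.3 374.1 192.2] gap mm 0.4
```

View pics/w6.png

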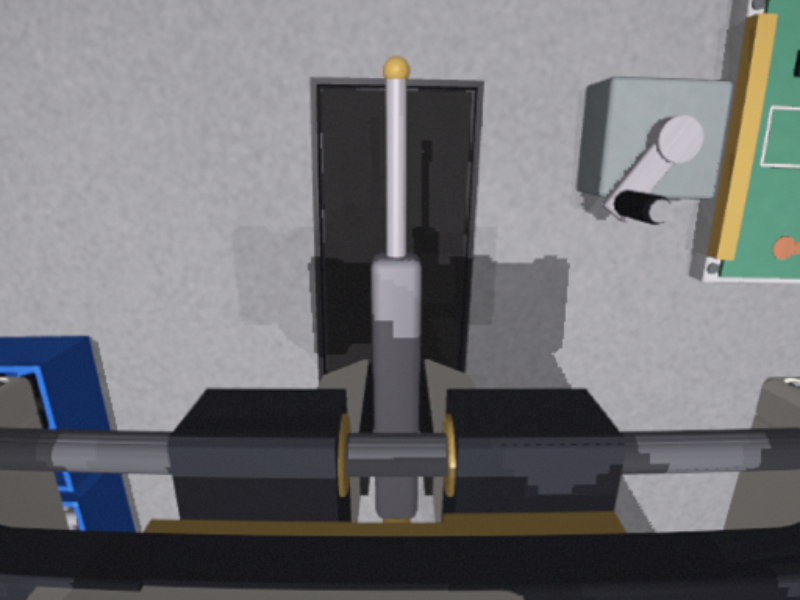

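The probe is held straight, its ball at (396,68), above the tray along its long axis; the crank is still at its stop.

```bash
python3 -m creep '[1,-1,2,-30,0,0,0,1,0,0,-30,0,0,0,1,0,0,-30,0,0,0,1,0,0,-30,0,0,0,1,0,0,-20,0,0,0]' | grep -E 'pos|grip|wid'
python3 -m creep '[1,0,0,-12,0,0,0,1,0,0,-8,0,0,0,1,0,0,0,0,0,0,1,0,0,0,0,0,0,1,0,0,0,0,0,0]'
```

```text
position: [0.4661, 0.3786, 0.0647]
width: 0.17
gripper_force: 40.0
clock: 59.95
position: [0.4675, 0.3805, 0.0479]
eef_rot: [-3.141, 0.027, -0.002]
wrist_force: [-0.3, -0.3, -1.1]
width: 0.165
gripper_force: 40.0
```

```bash
python3 -m creep '[1,0,-2,-8,0,0,0,1,0,0,-6,0,0,0,1,0,0,-4,0,0,0,1,0,0,-2,0,0,0,1,0,0,0,0,0,0]'
python3 -m creep '[0.75,0,0,0,0,0,0,0.75,0,0,0,0,0,0,0.6,0,0,0,0,0,0,0.6,0,0,0,0,0,0,0.6,0,0,0,0,0,0]'
python3 -m creep '[0.6,0,0,8,0,0,0,0.6,0,0,20,0,0,0,0.6,0,0,30,0,0,0,0.6,0,0,40,0,0,0,0.6,-20,0,40,0,0,0]'
python3 -m creep '[0.6,-30,0,40,0,0,0,0.6,0,0,40,0,0,0,0.6,0,0,0,0,0,0,0.6,0,0,0,0,0,0,0.6,0,0,0,0,0,0]'
python3 - <<'E'
from m import *
import pickle
s=snap('wrist');c=cloud(s);H,Sa,V=cv2.split(cv2.cvtColor(s['color'],cv2.COLOR_BGR2HSV))
m=(H>12)&(H<30)&(Sa>90)&(c[...,2]<.03)&(c[...,0]>.36)&(c[...,0]<.61)&(c[...,1]>.32)&(c[...,1]<.44)
N,L,st,ce=cv2.connectedComponentsWithStats(m.astype(np.uint8))
for i in range(1,N):
    if st[i,4]>8: print('brass',ce[i],np.median(c[L==i],0))
b=snap('scene');tops(b,zr=(.036,.048),box=(.52,.6,-.12,.14))
c=cloud(b);q=c[(c[...,2]>.085)&(c[...,2]<.105)&(abs(c[...,0]-.55)<.07)&(abs(c[...,1]-.21)<.07)];print('knob',len(q),np.median(q,0))
cv2.imwrite('pics/w7.png',np.vstack([cv2.resize(s['color'],(400,300)),cv2.resize(b['color'],(400,300))]))
E
```

```text
clock: 60.45
position: [0.4663, 0.3775, 0.0269]
eef_rot: [3.14, -0.027, -0.002]
wrist_force: [-2.6, -1.4, 6.7]
width: 0.168
gripper_force: 40.0
clock: 60.95
position: [0.4668, 0.3779, 0.0266]
eef_rot: [3.14, -0.027, 0.0]
wrist_force: [-0.2, -0.5, -0.2]
width: 0.399
gripper_force: 0.0
clock: 61.45
position: [0.4491, 0.377, 0.1668]
eef_rot: [3.14, -0.032, 0.004]
wrist_force: [-0.6, 0.9, 0.9]
width: 0.402
gripper_force: 0.0
clock: 61.95
position: [0.4164, 0.3774, 0.244]
eef_rot: [3.139, -0.028, -0.001]
wrist_force: [-0.2, 0.3, -1.1]
width: 0.403
gripper_force: 0.0
brass [251.73913043  25.65217391] [0.57117251 0.3759805  0.01331576]
brass [251.79166667 173.31666667] [0.40764713 0.37896922 0.01504067]
[243.2 198.1] 158 z 0.0431 c [552.8 -64.9] size [46.4 31.2] long axis deg -87.1 hsv [105.    4.  192.5]
[260.2 209.4] 169 z 0.0425 c [556.9  -4.7] size [45. 34.] long axis deg -89.7 hsv [120.   5. 191.]
[277.4 221.4] 183 z 0.0427 c [557.2  52.9] size [44.8 31.3] long axis deg 87.0 hsv [130.   5. 194.]
knob 32 [0.52444722 0.24202142 0.09260199]
```

View pics/w7.png

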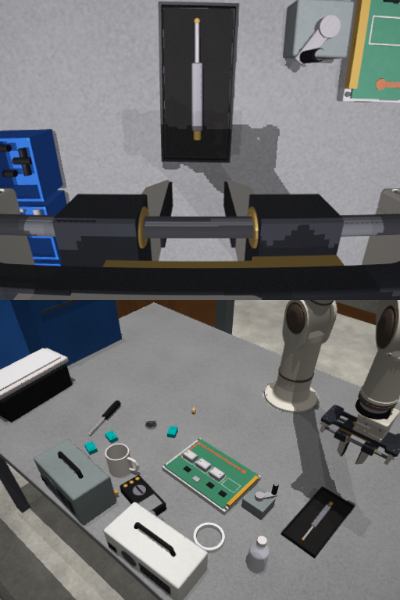

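The top half shows the probe flat inside its tray (tip (197,20), stub (197,135)). The bottom half shows the three modules on their lands, the crank at its stop, and the bystanders in place. Handing in.

```bash
python3 -c "
from station import env
print(env.finish_job())"
```

```text
the job is handed in; nothing more can be done
None
```

The job is handed in, with no verdict returned: three modules lie on their lands, the crank was wound until it hit its stop, the probe traced all eight seam points at 2.5 cm/s, and it lies back flat in its tray.

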